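# Fill the sweets jar and screw its lid down

### The job

Tip the wrapped sweets from both black dishes into the jar on the counter (do not pick sweets out of a dish with the fingers; only a spilled one may be picked up by hand) and set the empty dishes upright, flat in the blue tray. When all the sweets are in, put the red lid on the jar, turn it backwards until the thread drops into place, and screw it down fully home. Leave everything else on the counter where it is.

Things in the scene. Friction and masses are not known exactly. Their poses are not given: they have to be found in the camera images.
- jar: clear wide-mouthed jar, fixed upright on a dark round base (144 mm wide) on the counter. 124 mm wide, 107 mm high, mouth 84 mm across inside, inner floor at 12 mm. Origin: centre of its underside, z up. Round its neck (91 mm across) is a thread with three starts 120 degrees apart; where they lie about the jar is not known.
- jar_mouth (a point): centre of the jar's mouth, at the rim, 107 mm above the jar's origin. Thread: a lid set on at any angle rests with its lugs on top of the thread, lid origin 95 to 102 mm above the jar's. Turned backwards (anticlockwise from above, at most about 95 degrees) it drops to 90 mm and meets a stop; then it screws down clockwise by 85 to 105 degrees to a firm stop at 85 mm (fully home).
- lid: red round screw lid, 118 mm across, about 0.16 kg; loose, lies right way up on the counter. Skirt 28 mm high with three small lugs inside, 120 degrees apart; on top a brass grip bar along its own x: 60 mm long, 12 mm thick (own y), from 28 to 64 mm up. Origin: centre of its lower edge, z up.
- lid_grip (a point): point on the lid's grip bar, 51 mm above the lid's origin, on its axis. The lid turns easily and sinks by its own weight when the bar is held loosely between the fingers; when squeezed, the hand must sink with it. Turning clockwise before it has dropped only runs the lugs against stops.
- return_tray: pale blue shallow tray, fixed on the counter: 200 mm (own x) by 280 mm (own y), walls 22 mm high and 5 mm thick, floor 5 mm thick. Origin: centre of its underside. Both dishes fit side by side along its y, each with its length along the tray's x.
- dish1: black dish with an arched handle; loose, 0.17 kg. Trough 128 mm long (own x, -68 to +60), 64 mm wide (own y), 4 mm floor, 4 mm thick side and rear walls 24 mm high; the -x end is open: the last 28 mm of floor slopes up 5 mm to a pouring lip. Wooden handle bar across it over the origin: 12 mm thick (x), 64 mm long (y), 68 to 92 mm up. Origin: centre of the underside, under the bar; z up.
- dish1_grip (a point): point in the middle of dish1's handle bar, 78 mm above the dish's origin; the dish balances about here
- dish1_lip (a point): middle of dish1's pouring lip: 67 mm along -x from the dish's origin and 8 mm up. Sweets slide over it when the dish is tipped lip-down by roughly 30 to 45 degrees
- dish2: black dish with an arched handle; loose, 0.17 kg. Trough 128 mm long (own x, -68 to +60), 64 mm wide (own y), 4 mm floor, 4 mm thick side and rear walls 24 mm high; the -x end is open: the last 28 mm of floor slopes up 5 mm to a pouring lip. Wooden handle bar across it over the origin: 12 mm thick (x), 64 mm long (y), 68 to 92 mm up. Origin: centre of the underside, under the bar; z up.
- dish2_grip (a point): point in the middle of dish2's handle bar, 78 mm above the dish's origin; the dish balances about here
- dish2_lip (a point): middle of dish2's pouring lip: 67 mm along -x from the dish's origin and 8 mm up. Sweets slide over it when the dish is tipped lip-down by roughly 30 to 45 degrees
- sweet1: wrapped hard sweet, rounded block 24 x 34 x 20 mm (own x, y, z), 30 g; origin at the centre of its underside. Starts lying in a dish; absent in some starts.
- sweet2: wrapped hard sweet, rounded block 24 x 34 x 20 mm (own x, y, z), 30 g; origin at the centre of its underside. Starts lying in a dish; absent in some starts.
- sweet3: wrapped hard sweet, rounded block 24 x 34 x 20 mm (own x, y, z), 30 g; origin at the centre of its underside. Starts lying in a dish; absent in some starts.
- sweet4: wrapped hard sweet, rounded block 24 x 34 x 20 mm (own x, y, z), 30 g; origin at the centre of its underside. Starts lying in a dish; absent in some starts.
- sweet5: wrapped hard sweet, rounded block 24 x 34 x 20 mm (own x, y, z), 30 g; origin at the centre of its underside. Starts lying in a dish; absent in some starts.
- sweet6: wrapped hard sweet, rounded block 24 x 34 x 20 mm (own x, y, z), 30 g; origin at the centre of its underside. Starts lying in a dish; absent in some starts.
- teacup: white cup, 68 mm wide, 55 mm high; a loose bystander, to be left where it is. Origin: underside centre.
- sauce_bottle: amber bottle, 56 mm wide, 150 mm high; a loose bystander, to be left where it is. Origin: underside centre.
- sauce_bowl: small black bowl, 90 mm wide, 32 mm high; a loose bystander, to be left where it is. Origin: underside centre.
- spoon: steel spoon, 170 mm long; a loose bystander, to be left where it is. Origin: underside, about the middle.
- snack_box: open red box 100 x 130 x 45 mm; a loose bystander, to be left where it is. Origin: underside centre.
Mind the look-alikes: they are no part of the job. Leave any green look-alike of the dish1 alone. Leave any turquoise look-alike of the lid alone.

How it is judged (in metres and radians):
On the way, in this order (a step that is already met when the one before it is completed fails the run):
1. a dish is tipped with its lip over the jar's mouth (((angle between dish1's own z axis and vertical above 0.45 rad and horizontal distance between dish1_lip and jar_mouth below 0.07 m and height (world z) of dish1_lip above 0.1 m) or (angle between dish2's own z axis and vertical above 0.45 rad and horizontal distance between dish2_lip and jar_mouth below 0.07 m and height (world z) of dish2_lip above 0.1 m))), for 0.1 s.
2. every sweet lies in the jar (horizontal distance between each of sweet1, sweet2, sweet3, sweet4, sweet5, sweet6 and jar_mouth below 0.06 m and z of sweet1 in the frame of jar between 0 and 0.085 m and z of sweet2 in the frame of jar between 0 and 0.085 m and z of sweet3 in the frame of jar between 0 and 0.085 m and z of sweet4 in the frame of jar between 0 and 0.085 m and z of sweet5 in the frame of jar between 0 and 0.085 m and z of sweet6 in the frame of jar between 0 and 0.085 m), for 0.3 s.
3. the lid is screwed fully home on the jar (horizontal distance between lid and jar below 0.004 m and z of lid in the frame of jar below 0.0862 m and angle between lid's own z axis and vertical below 0.04 rad), for 0.3 s.
At the end, for the whole second after the job is handed in: Every sweet is inside the jar; the lid is on the jar, level and screwed down to within about 1.5 mm of its lowest position (origin less than 86.2 mm above the jar's origin); both dishes stand upright with their undersides flat on the blue tray's floor, at rest and let go (all of step 2 and all of step 3 and x of dish1 in the frame of return_tray between -0.075 and 0.075 m and y of dish1 in the frame of return_tray between -0.125 and 0.125 m and z of each of dish1, dish2 in the frame of return_tray below 0.012 m and angle between each of dish1, dish2's own z axis and vertical below 0.08 rad and linear speed of each of dish1, dish2, lid below 0.02 m/s and x of dish2 in the frame of return_tray between -0.075 and 0.075 m and y of dish2 in the frame of return_tray between -0.125 and 0.125 m); the robot touches nothing.
It fails at once if the cup, bottle, bowl, spoon or red box is moved by more than 40 mm (distance of any of teacup, sauce_bottle, sauce_bowl, spoon, snack_box from where it was at the start of the episode above 0.04 m).
It fails at once if a sweet lying in a dish is touched with the fingers ((contact force between the fingers and sweet1 above 0.5 N and x of sweet1 in the frame of dish1 between -0.055 and 0.055 m and y of sweet1 in the frame of dish1 between -0.026 and 0.026 m and z of sweet1 in the frame of dish1 between -0.005 and 0.03 m) or (contact force between the fingers and sweet1 above 0.5 N and x of sweet1 in the frame of dish2 between -0.055 and 0.055 m and y of sweet1 in the frame of dish2 between -0.026 and 0.026 m and z of sweet1 in the frame of dish2 between -0.005 and 0.03 m) or (contact force between the fingers and sweet2 above 0.5 N and x of sweet2 in the frame of dish1 between -0.055 and 0.055 m and y of sweet2 in the frame of dish1 between -0.026 and 0.026 m and z of sweet2 in the frame of dish1 between -0.005 and 0.03 m) or (contact force between the fingers and sweet2 above 0.5 N and x of sweet2 in the frame of dish2 between -0.055 and 0.055 m and y of sweet2 in the frame of dish2 between -0.026 and 0.026 m and z of sweet2 in the frame of dish2 between -0.005 and 0.03 m) or (contact force between the fingers and sweet3 above 0.5 N and x of sweet3 in the frame of dish1 between -0.055 and 0.055 m and y of sweet3 in the frame of dish1 between -0.026 and 0.026 m and z of sweet3 in the frame of dish1 between -0.005 and 0.03 m) or (contact force between the fingers and sweet3 above 0.5 N and x of sweet3 in the frame of dish2 between -0.055 and 0.055 m and y of sweet3 in the frame of dish2 between -0.026 and 0.026 m and z of sweet3 in the frame of dish2 between -0.005 and 0.03 m) or (contact force between the fingers and sweet4 above 0.5 N and x of sweet4 in the frame of dish1 between -0.055 and 0.055 m and y of sweet4 in the frame of dish1 between -0.026 and 0.026 m and z of sweet4 in the frame of dish1 between -0.005 and 0.03 m) or (contact force between the fingers and sweet4 above 0.5 N and x of sweet4 in the frame of dish2 between -0.055 and 0.055 m and y of sweet4 in the frame of dish2 between -0.026 and 0.026 m and z of sweet4 in the frame of dish2 between -0.005 and 0.03 m) or (contact force between the fingers and sweet5 above 0.5 N and x of sweet5 in the frame of dish1 between -0.055 and 0.055 m and y of sweet5 in the frame of dish1 between -0.026 and 0.026 m and z of sweet5 in the frame of dish1 between -0.005 and 0.03 m) or (contact force between the fingers and sweet5 above 0.5 N and x of sweet5 in the frame of dish2 between -0.055 and 0.055 m and y of sweet5 in the frame of dish2 between -0.026 and 0.026 m and z of sweet5 in the frame of dish2 between -0.005 and 0.03 m) or (contact force between the fingers and sweet6 above 0.5 N and x of sweet6 in the frame of dish1 between -0.055 and 0.055 m and y of sweet6 in the frame of dish1 between -0.026 and 0.026 m and z of sweet6 in the frame of dish1 between -0.005 and 0.03 m) or (contact force between the fingers and sweet6 above 0.5 N and x of sweet6 in the frame of dish2 between -0.055 and 0.055 m and y of sweet6 in the frame of dish2 between -0.026 and 0.026 m and z of sweet6 in the frame of dish2 between -0.005 and 0.03 m)).
Of sweet1, sweet2, sweet3 only 1 to 3 are there at a start; the rules pass over those that are not, and their reading is None.
Of sweet4, sweet5, sweet6 only 1 to 3 are there at a start; the rules pass over those that are not, and their reading is None.
At some moment in a run one of dish1, dish2, lid may be knocked a few centimetres aside while the robot is not near it.
It also fails if it takes over 210 s, if anything falls off the work surface, if the arm or the gripper's body presses on something with over 40 N, if the wrist force passes 120 N, or if a joint passes its speed limit or range.

### The arm

A 7-joint arm with a two-finger parallel gripper is mounted at the origin on the work surface. World frame = base frame: x ahead of the robot, y to its left, z up, the work surface at z = 0. Lengths are in m, angles in degrees, forces in N, time in s.
With the tool pointing down it reaches from about 0.425 to 0.875 m from the base axis. Payload 8.4 kg.
Tool frame: the origin (TCP) lies midway between the tips of the shut fingers; the grasp point (between the pads) lies 19 mm behind it; x points along the fingers, z is the direction in which the jaws open and shut, and the axes are right-handed (so a half turn about x gives the same grasp; the last joint's range is limited). The gripper opens to 85 mm and grips with 20 to 120 N. Pads are 22 mm wide; open, the fingers measure 114 mm over their backs; the gripper's body (76 mm by 85 mm) begins 54 mm behind the grasp point. The pads swing forward as they close: fully open they stand 13 mm farther back than shut.
Start: joints at [61.009, 19.091, 2.286, 83.961, -0.768, 76.965, -3.352], TCP at [0.257, -0.597, 0.231] pointing down, gripper open.
Joint ranges: [-147.57, 147.57], [-21.85, 119.76], [-74.77, 79.35], [14.55, 137.4], [-85.83, 265.84], [4.83, 119.75], [-152.11, 152.11]. Speed limits (degrees/s): [127.2, 127.2, 159.86, 159.86, 180, 180, 180].

### API

Orientations are given as [roll, pitch, yaw] about the fixed x, y, z axes, in that order (R = Rz(yaw) Ry(pitch) Rx(roll)).
In Python, from plant import * gives the robot as it stands.
- The arm moves only by the shell command python3 -m jog 'ROWS' [FORCE]. ROWS is JSON, a list of rows, each an object of numbers: "dx", "dy", "dz": the shift along the world's x, y, z in cm; "rx", "ry", "rz": the turn, a rotation vector about the world's x, y, z in degrees; "fingers": the finger opening in cm, from 0 to 8.54. In form: [{"dx": .., "dy": .., "dz": .., "rx": .., "ry": .., "rz": .., "fingers": ..}, ...]. A call has 1 to 5 rows; each row shifts and turns the pose as measured when the row begins; what a row does not reach is not made up. A row lasts 1/10 s, in which the tool goes at most 50 mm and 8.59 degrees, less where a joint would pass 70% of its speed; a pose out of reach is approached as far as the arm can. A call with a gripper value outside its range is refused whole. The fingers move at their own pace and stop on an object; FORCE is the grip in N (left out, the last holds). Time passes only in rows, so rows that do not move let the fingers close. It gives the time, the measured TCP pose, the force and the opening at its end, in the units of the state.
- read_state(): the state, without advancing time (a new reading comes with each control period).
- camera(name): name is "side" or "top" or "wrist"; returns a dict with "image" (400x640x3 uint8, blue, green, red), "range_z" (400x640 float32, m along the optical axis (not along the pixel's ray), 0 where there is no reading), "mtx" (3x3 intrinsics, pixels), "k1" (the pictures are not rectified: a ray, as slopes to the right and down, at radius r is drawn at 1 + k1 r^2 times it, then the intrinsics apply), "T" (4x4, takes a point from camera to world coordinates). Camera axes: x right, y down, z forward; pixel columns grow to the right and rows downward; lengths in m; the calibration is good to about 2 mm. A picture is of the moment at which its call begins.
- hand_in(): hands the job in, once; it reports no verdict.
The state is a dict: "clock": time; "q": joint angles; "joint_vel": joint speeds; "joint_torque": joint torques, N m; "tool_pos": TCP position; "tcp_rot": TCP orientation; "ft_force": force on the tool from outside, world axes, zero at the start; "moment": the same for the moment, N m; "opening": finger opening in m.
Only numpy, scipy, OpenCV 4.12 (cv2) and the standard library are available. Lean on these libraries where they do the work, as an engineer would, in place of code of your own. Each camera call takes 0.05 s, during which the arm holds its last target. There are 200 camera calls.

## Working session

There is one attempt and no reset: what is moved stays moved. The work goes in short steps, Python scripts to look and compute and a shell command to move; the robot and the scene stay as the last step left them, time stands still between calls to the robot, and variables do not carry over. Pictures are saved under pics/ and viewed, about 12 in all and at most 16, crops included, and the job is handed in when it is done.

```bash
mkdir -p pics; ls; cat > h.py <<'E'
from plant import *
import numpy as np, cv2
def snap(n,f,crop=None,s=1):
    c=camera(n); im=c["image"]
    np.savez(f"pics/{f}.npz",**{k:c[k] for k in("image","range_z","mtx","k1","T")})
    if crop: im=im[crop[1]:crop[3],crop[0]:crop[2]]
    cv2.imwrite(f"pics/{f}.png",cv2.resize(im,None,fx=s,fy=s,interpolation=cv2.INTER_CUBIC)); return c
def load(f): return dict(np.load(f"pics/{f}.npz"))
def ray(c,u,v):
    d=np.array([float(c["k1"]),0,0,0,0])
    return cv2.undistortPoints(np.array([[[u,v]]],float),c["mtx"],d)[0,0]
def pt(c,u,v):            # by range
    z=c["range_z"][int(round(v)),int(round(u))]; x,y=ray(c,u,v)
    return (c["T"]@[x*z,y*z,z,1])[:3]
def atz(c,u,v,h):         # by known height
    x,y=ray(c,u,v); R=c["T"][:3,:3]; o=c["T"][:3,3]; d=R@[x,y,1]
    return o+d*(h-o[2])/d[2]
def cloud(c):
    v,u=np.mgrid[0:400,0:640]; p=np.stack([u.ravel(),v.ravel()],1).astype(float)[:,None]
    d=np.array([float(c["k1"]),0,0,0,0]); n=cv2.undistortPoints(p,c["mtx"],d)[:,0]
    z=c["range_z"].ravel(); P=np.c_[n*z[:,None],z]
    return (P@c["T"][:3,:3].T+c["T"][:3,3]).reshape(400,640,3)
E
python3 - <<'E'
from h import *
print(read_state())
for n in("top","side"):
    c=snap(n,n+"0"); print(n,c["T"].round(3).tolist(),c["mtx"].tolist(),c["k1"])
a=cv2.imread("pics/top0.png");cv2.imwrite("pics/top0b.png",cv2.resize(a,(800,500)))
E
```

```text
pics
{'clock': 0.0, 'q': array([61.00867177, 19.13168011,  2.28516604, 84.01213555, -0.76723088,
       76.9656839 , -3.35272083]), 'joint_vel': array([ 0.02819486,  0.02161304,  0.01420703, -0.07968432, -0.0020452 ,
       -0.01554091, -0.0033531 ]), 'joint_torque': array([-3.09386960e-04, -6.58547115e+01,  1.36528250e+00, -4.05570817e+01,
        1.67260302e-02,  1.25215959e-02,  6.13164985e-06]), 'tool_pos': array([ 0.25696363, -0.59654363,  0.2304131 ]), 'tcp_rot': array([-175.68238359,   89.90573795,  117.62287183]), 'ft_force': array([0.01642533, 0.22503013, 0.00790602]), 'moment': array([-0.01836165,  0.00834205, -0.01169084]), 'opening': 0.08520661786572648}
top [[-0.022, -0.978, 0.207, 0.22], [-1.0, 0.023, 0.001, -0.058], [-0.005, -0.207, -0.978, 1.651], [0.0, 0.0, 0.0, 1.0]] [[502.9114069224029, 0.0, 321.5269868699289], [0.0, 502.9114069224029, 195.33322137569203], [0.0, 0.0, 1.0]] -0.024130243966969705
side [[0.944, -0.241, 0.224, 0.258], [-0.329, -0.698, 0.636, -0.891], [0.003, -0.675, -0.738, 1.071], [0.0, 0.0, 0.0, 1.0]] [[499.9996492112836, 0.0, 316.5220201652134], [0.0, 499.9996492112836, 196.4686949483026], [0.0, 0.0, 1.0]] -0.12822609394815845
```

View pics/top0b.png

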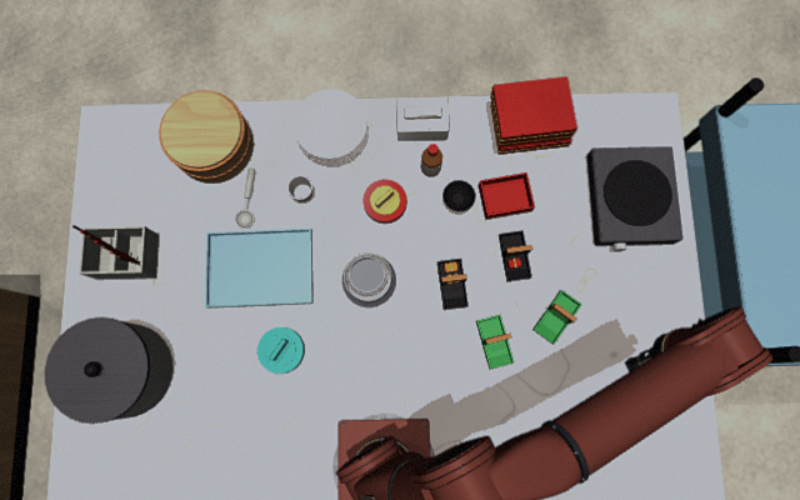

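View pics/side0.png

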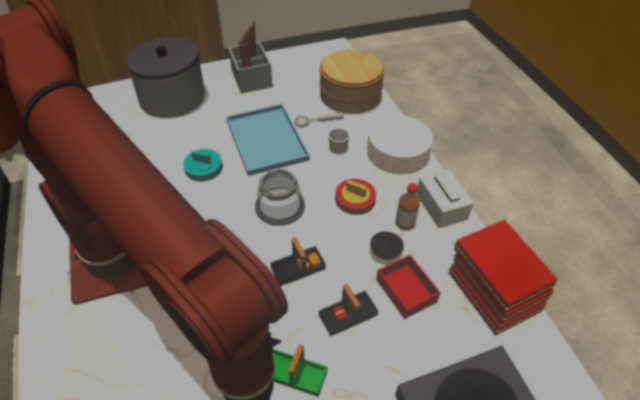

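Top view: candidates are the black dishes at (453,284) and (515,257), green look-alikes at (495,342) and (557,316), red lid at (385,201), turquoise look-alike at (281,350), jar at (368,278), tray at (260,268). I choose the black dishes and the red lid. A close crop will check them.

```bash
python3 - <<'E'
from h import *
im=cv2.imread("pics/top0.png")[130:260,265:445]
cv2.imwrite("pics/crop0.png",cv2.resize(im,None,fx=4.4,fy=4.4,interpolation=cv2.INTER_CUBIC))
c=load("top0"); W=cloud(c)
print("dish bars/ points by range")
# region boxes in original px
for n,(u0,v0,u1,v1),(z0,z1) in [("d_a",(345,200,385,250),(.06,.1)),("d_b",(395,180,430,228),(.06,.1)),("lid bar",(285,138,330,180),(.05,.075)),("lid top",(285,138,330,180),(.02,.035)),("jar",(270,195,320,250),(.09,.12)),
 ("tray rim",(160,180,255,250),(.015,.03))]:
    P=W[v0:v1,u0:u1].reshape(-1,3); P=P[(P[:,2]>z0)&(P[:,2]<z1)]
    if len(P)<4: print(n,len(P)); continue
    r=cv2.minAreaRect((P[:,:2]*1000).astype(np.float32))
    print(n,len(P),P.mean(0).round(3),"med z",np.median(P[:,2]).round(3),"rect",np.round(r[0],1),np.round(r[1],1),round(r[2],1))
E
```

```text
dish bars/ points by range
d_a 94 [ 0.46  -0.185  0.087] med z 0.088 rect [ 460.8 -185.2] [12.2 64. ] 5.3
d_b 102 [ 0.531 -0.353  0.087] med z 0.089 rect [ 531.7 -353. ] [13.  63.1] 7.4
lid bar 76 [ 0.684 -0.012  0.061] med z 0.061 rect [685.  -12.3] [13.9 56.8] 42.1
lid top 801 [ 0.684 -0.013  0.027] med z 0.027 rect [684.9 -13. ] [116.5 116. ] 40.8
jar 287 [0.471 0.034 0.1  ] med z 0.1 rect [472.5  34. ] [100.9 103. ] 89.0
tray rim 493 [0.514 0.332 0.021] med z 0.02 rect [519.9 325. ] [215.7 283.1] 1.2
```

View pics/crop0.png

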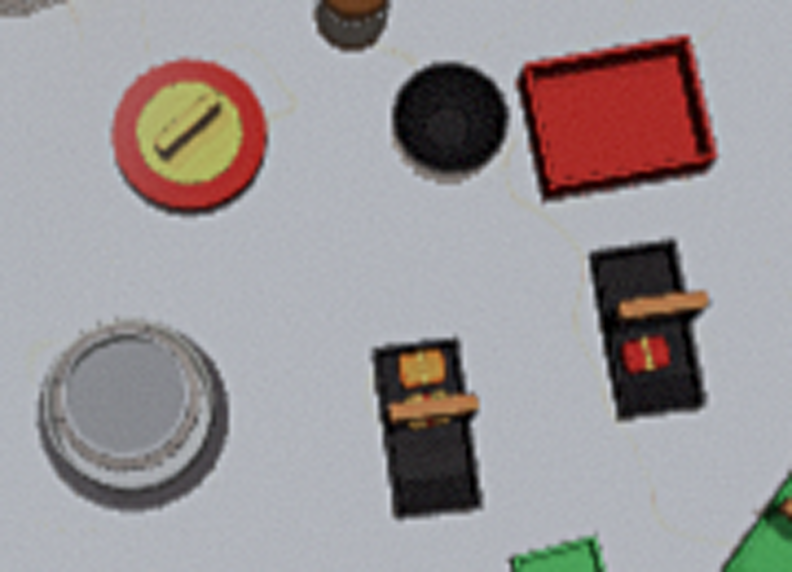

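The crop confirms both black dishes, with rears up and lips down towards the robot: bars at (433,406) and (664,305). The lid's bar is at (190,127) and the jar rim is centred near (125,395). Next I compute the key poses.

```bash
cat >> h.py <<'E'
from scipy.spatial.transform import Rotation as Ro
def tool(s=None):
    s=s or read_state(); R=Ro.from_euler("xyz",s["tcp_rot"],degrees=True).as_matrix(); return s["tool_pos"],R
def goal(pos,yaw,tilt=0):
    """shift (cm) + rotvec (deg) to bring TCP to pos, jaw axis along yaw (mod 180), tool down, then tilted by `tilt` about the dish's -y (lip down)"""
    p,R=tool(); best=None
    for y in(yaw,yaw+180):
        z=np.array([np.cos(np.radians(y)),np.sin(np.radians(y)),0]); x=np.array([0,0,-1.]); G=np.c_[x,np.cross(z,x),z]
        dy=np.array([-np.sin(np.radians(yaw)),np.cos(np.radians(yaw)),0]); G=Ro.from_rotvec(-np.radians(tilt)*dy).as_matrix()@G
        r=Ro.from_matrix(G@R.T).as_rotvec(degrees=True)
        if best is None or np.linalg.norm(r)<np.linalg.norm(best): best=r
    print("shift cm",((np.array(pos)-p)*100).round(2),"rot deg",best.round(2),"|",np.linalg.norm(best).round(1))
E
python3 - <<'E'
from h import *
c=load("top0"); W=cloud(c)
for u,v in[(207,231),(312,230),(313,304),(207,307)]: print("tray",atz(c,u/1.25,v/1.25,.022).round(3))
print("rim",atz(c,293.4,219.8,.107).round(3),"base",atz(c,295.2,224.3,.0).round(3))
P=W[195:250,270:320].reshape(-1,3);
# dish profile along own x
for g,y in(((.4608,-.1852),5.3),((.5317,-.353),7.4)):
    a=np.radians(y); Q=W[170:260,340:440].reshape(-1,3); d=Q[:,:2]-g
    l=d@[np.cos(a),np.sin(a)]; t=d@[-np.sin(a),np.cos(a)]
    for lo in range(-75,70,8):
        m=(l>lo/1e3)&(l<lo/1e3+.008)&(abs(t)<.024)&(Q[:,2]<.065)
        if m.any(): print(lo,np.median(Q[m,2]).round(3),end="; ")
    print()
p,R=tool(); print(R.round(2).tolist())
goal((.461,-.185,.15),5.3); 
E
```

```text
tray [0.613 0.463 0.022]
tray [0.609 0.182 0.022]
tray [0.411 0.178 0.022]
tray [0.409 0.454 0.022]
rim [0.471 0.032 0.107] base [0.473 0.032 0.   ]
-75 -0.001; -67 0.006; -59 0.005; -51 0.004; -43 0.002; -35 0.002; -27 0.002; -19 0.003; -11 0.001; -3 0.014; 13 0.019; 21 0.003; 29 0.018; 37 0.023; 45 0.018; 53 0.017; 61 -0.002; 69 -0.001; 
-75 -0.0; -67 0.007; -59 0.006; -51 0.004; -43 0.003; -35 0.014; -27 0.019; -19 0.019; -11 0.005; -3 0.003; 5 -0.002; 13 0.003; 21 0.004; 29 0.002; 37 0.003; 45 0.002; 53 0.012; 61 -0.001; 69 -0.001; 
[[-0.0, 0.92, 0.4], [0.0, 0.4, -0.92], [-1.0, -0.0, -0.0]]
shift cm [20.4  41.16 -8.05] rot deg [-4.000e-02 -8.000e-02  7.199e+01] | 72.0
```

```bash

python3 -m jog '[{"dx":2,"dy":4,"rz":7.2},{"dx":2,"dy":4,"rz":7.2},{"dx":2,"dy":4,"rz":7.2},{"dx":2,"dy":4,"rz":7.2},{"dx":2,"dy":4,"rz":7.2}]' 40
python3 -m jog '[{"dx":2,"dy":4,"rz":7.2},{"dx":2,"dy":4,"rz":7.2},{"dx":2,"dy":4,"rz":7.2},{"dx":2,"dy":4,"rz":7.2},{"dx":2,"dy":4,"rz":7.2}]'
python3 - <<'E'
from h import *
goal((.461,-.185,.20),5.3); print(read_state()["q"].round(1))
E
```

```text
shift cm [20.4  41.16 -3.05] rot deg [-4.000e-02 -8.000e-02  7.199e+01] | 72.0
[61.  19.1  2.3 84.  -0.8 77.  -3.4]$[0]: bad value
$[0]: bad value
```

```bash
python3 -m jog '[{"dx":2.0,"dy":4.0,"dz":0.0,"rx":0.0,"ry":0.0,"rz":7.2,"fingers":8.5}]' 40; python3 -m jog --help | head -20
```

```text
clock: 0.2
tool_pos: [0.2726, -0.5599, 0.2292]
tcp_rot: [-126.8, 89.8, 173.3]
ft_force: [0.5, 0.1, 0.0]
opening: 0.0853invalid input: not JSON, or not a number
```

```bash

python3 -m jog '[{"dx":2,"dy":4,"dz":0,"rx":0,"ry":0,"rz":7.2,"fingers":8.5},{"dx":2,"dy":4,"dz":0,"rx":0,"ry":0,"rz":7.2,"fingers":8.5},{"dx":2,"dy":4,"dz":0,"rx":0,"ry":0,"rz":7.2,"fingers":8.5},{"dx":2,"dy":4,"dz":0,"rx":0,"ry":0,"rz":7.2,"fingers":8.5},{"dx":2,"dy":4,"dz":0,"rx":0,"ry":0,"rz":7.2,"fingers":8.5}]' | grep tool
python3 -m jog '[{"dx":2,"dy":4,"dz":0,"rx":0,"ry":0,"rz":7.2,"fingers":8.5},{"dx":2,"dy":4,"dz":0,"rx":0,"ry":0,"rz":7.2,"fingers":8.5},{"dx":2,"dy":4,"dz":0,"rx":0,"ry":0,"rz":7.2,"fingers":8.5},{"dx":2,"dy":4,"dz":0,"rx":0,"ry":0,"rz":7.2,"fingers":8.5},{"dx":2,"dy":2,"dz":0,"rx":0,"ry":0,"rz":7.2,"fingers":8.5}]' |grep tool
python3 - <<'E'
from h import *
goal((.461,-.185,.20),5.3); print(read_state()["q"].round(1))
E
```

```text
tool_pos: [0.3731, -0.3525, 0.2265]
tool_pos: [0.4749, -0.1611, 0.226]
shift cm [-1.39 -2.39 -2.6 ] rot deg [ 0.29 -0.36 -9.78] | 9.8
[ 37.    3.5 -24.5 103.4   1.9  73.7  27.1]
```

```bash

python3 -m jog '[{"dx":-0.7,"dy":-1.2,"dz":-1.3,"rx":0,"ry":0,"rz":-5,"fingers":8.5},{"dx":-0.7,"dy":-1.2,"dz":-1.3,"rx":0,"ry":0,"rz":-4,"fingers":8.5},{"dx":0,"dy":0,"dz":0,"rx":0,"ry":0,"rz":0,"fingers":8.5}]' | grep tool
python3 - <<'E'
from h import *
goal((.461,-.185,.20),5.3); c=snap("wrist","w1",s=1.2); print(c["T"].round(3).tolist())
W=cloud(c); P=W.reshape(-1,3); m=(P[:,2]>.075)&(P[:,2]<.1)&(np.hypot(P[:,0]-.461,P[:,1]+.185)<.06); P=P[m]
r=cv2.minAreaRect((P[:,:2]*1000).astype(np.float32)); print(len(P),r)
E
```

```text
tool_pos: [0.4634, -0.1792, 0.199]
shift cm [-0.24 -0.58  0.1 ] rot deg [ 0.19 -0.34 -1.42] | 1.5
[[0.993, 0.115, 0.026, 0.455], [0.118, -0.956, -0.269, -0.112], [-0.006, 0.27, -0.963, 0.342], [0.0, 0.0, 0.0, 1.0]]
1203 ((458.5687255859375, -185.97994995117188), (11.890294075012207, 63.90542984008789), 6.255384922027588)
```

View pics/w1.png

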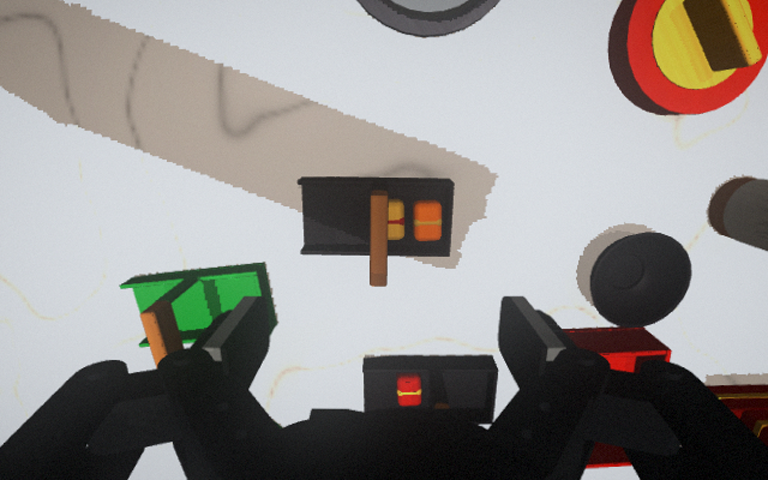

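The wrist view shows the dish bar at (378,238) with two sweets at (397,220) and (427,221) behind it and the open lip on the left. I descend onto the bar.

```bash

python3 -m jog '[{"dx":-0.2,"dy":-0.3,"dz":-3.5,"rx":0,"ry":0,"rz":-0.5,"fingers":8.5},{"dx":-0.2,"dy":-0.3,"dz":-3.5,"rx":0,"ry":0,"rz":0,"fingers":8.5},{"dx":0,"dy":0,"dz":-3,"rx":0,"ry":0,"rz":0,"fingers":8.5},{"dx":0,"dy":0,"dz":-2,"rx":0,"ry":0,"rz":0,"fingers":8.5},{"dx":0,"dy":0,"dz":-0.8,"rx":0,"ry":0,"rz":0,"fingers":8.5}]' | grep tool
python3 -c '
from h import *
goal((.459,-.186,.062),6.3)'
```

```text
tool_pos: [0.4639, -0.184, 0.0732]
shift cm [-0.49 -0.2  -1.12] rot deg [ 0.34  0.21 -0.58] | 0.7
```

```bash

python3 -m jog '[{"dx":-0.5,"dy":-0.2,"dz":-0.8,"rx":0,"ry":0,"rz":0,"fingers":8.5},{"dx":-0.2,"dy":0,"dz":-0.3,"rx":0,"ry":0,"rz":0,"fingers":8.5},{"dx":0,"dy":0,"dz":0,"rx":0,"ry":0,"rz":0,"fingers":4},{"dx":0,"dy":0,"dz":0,"rx":0,"ry":0,"rz":0,"fingers":2}]' | grep tool
python3 -c '
from h import *
goal((.459,-.186,.062),6.3)'
python3 -m jog '[{"dx":0,"dy":0,"dz":0,"rx":0,"ry":0,"rz":0,"fingers":0},{"dx":0,"dy":0,"dz":0,"rx":0,"ry":0,"rz":0,"fingers":0},{"dx":0,"dy":0,"dz":0,"rx":0,"ry":0,"rz":0,"fingers":0},{"dx":0,"dy":0,"dz":0,"rx":0,"ry":0,"rz":0,"fingers":0},{"dx":0,"dy":0,"dz":0,"rx":0,"ry":0,"rz":0,"fingers":0}]' 60
```

```text
tool_pos: [0.4579, -0.1862, 0.0637]
shift cm [ 0.11  0.02 -0.17] rot deg [ 0.38  0.34 -0.71] | 0.9
clock: 2.95
tool_pos: [0.4592, -0.1867, 0.0657]
tcp_rot: [-49.3, 89.3, -42.3]
ft_force: [0.2, 0.8, -0.8]
opening: 0.0108
```

```bash

python3 -m jog '[{"dx":0,"dy":0,"dz":1,"rx":0,"ry":0,"rz":0,"fingers":0},{"dx":0,"dy":0,"dz":2.5,"rx":0,"ry":0,"rz":0,"fingers":0},{"dx":0,"dy":0,"dz":3,"rx":0,"ry":0,"rz":0,"fingers":0},{"dx":0,"dy":0,"dz":3,"rx":0,"ry":0,"rz":0,"fingers":0},{"dx":0,"dy":0,"dz":3,"rx":0,"ry":0,"rz":0,"fingers":0}]'|egrep 'tool|open|force'
python3 -m jog '[{"dx":0,"dy":0.8,"dz":2.5,"rx":0,"ry":0,"rz":0,"fingers":0},{"dx":0.3,"dy":1.5,"dz":2,"rx":0,"ry":0,"rz":0,"fingers":0},{"dx":0.5,"dy":2,"dz":1,"rx":0,"ry":0,"rz":0,"fingers":0},{"dx":0.5,"dy":2.3,"dz":0,"rx":0,"ry":0,"rz":0,"fingers":0},{"dx":0.5,"dy":2.3,"dz":0,"rx":0,"ry":0,"rz":0,"fingers":0}]'|egrep 'tool'
python3 -m jog '[{"dx":0.5,"dy":2.3,"dz":0,"rx":0,"ry":0,"rz":0,"fingers":0},{"dx":0.5,"dy":2.3,"dz":0,"rx":0,"ry":0,"rz":0,"fingers":0},{"dx":0.5,"dy":2.3,"dz":0,"rx":0,"ry":0,"rz":0,"fingers":0},{"dx":0.5,"dy":2.3,"dz":0,"rx":0,"ry":0,"rz":0,"fingers":0},{"dx":0.5,"dy":1,"dz":0,"rx":0,"ry":0,"rz":0,"fingers":0}]'|egrep 'tool'
python3 - <<'E'
from h import *
goal((.53,.035,.24),6.3);goal((.504,.035,.217),6.3,40); print(read_state()["q"].round(1),read_state()["ft_force"]); snap("wrist","w2",s=1.2); snap("top","t2")
E
```

```text
tool_pos: [0.4545, -0.1844, 0.1917]
ft_force: [0.0, -0.9, -2.8]
opening: 0.0108
tool_pos: [0.4727, -0.0959, 0.2568]
tool_pos: [0.4968, 0.0129, 0.2598]
shift cm [ 3.32  2.21 -1.98] rot deg [ 0.39  0.36 -0.62] | 0.8
shift cm [ 0.72  2.21 -4.28] rot deg [  4.97 -39.38  -0.45] | 39.7
[ 27.1   2.  -34.5 101.    1.6  77.   -0.8] [-0.34181269 -0.22053846 -2.86839162]
```

View pics/w2.png

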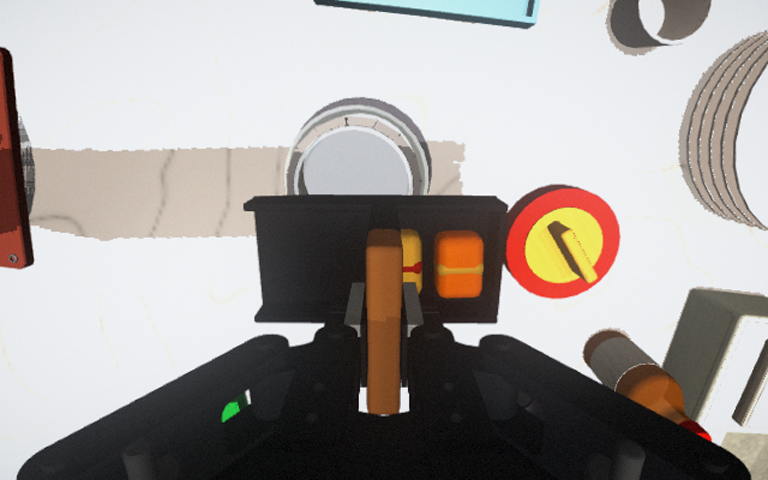

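The wrist view shows the dish held with both sweets at (412,265) and (460,265), and the jar mouth at (358,165). I move over it and begin to tilt.

```bash

python3 -m jog '[{"dx":1.2,"dy":1,"dz":-0.5,"rx":0,"ry":0,"rz":0,"fingers":0},{"dx":1.2,"dy":0.8,"dz":-0.3,"rx":0,"ry":0,"rz":0,"fingers":0},{"dx":0.5,"dy":0.3,"dz":-0.3,"rx":0.6,"ry":-5,"rz":0,"fingers":0},{"dx":0,"dy":0,"dz":0,"rx":0.6,"ry":-5,"rz":0,"fingers":0},{"dx":0,"dy":0,"dz":0,"rx":0.6,"ry":-5,"rz":0,"fingers":0}]'|egrep 'tool|force'
python3 - <<'E'
from h import *
goal((.504,.035,.217),6.3,40); s=read_state();print(s["q"].round(1)); p,R=tool(); print(p, (R@[[.019*0+.0577],[0],[0]]).ravel(), R.round(2).tolist())
E
```

```text
tool_pos: [0.5297, 0.0276, 0.2465]
ft_force: [-0.6, 1.3, -2.9]
shift cm [-2.57  0.74 -2.95] rot deg [  2.99 -24.28  -0.14] | 24.5
[ 28.6  -5.6 -34.  110.4  -3.6  58.7   2.3]
[0.52970241 0.02758998 0.24645726] [ 0.01538807  0.00149628 -0.05559009] [[0.27, -0.11, 0.96], [0.03, 0.99, 0.11], [-0.96, -0.0, 0.27]]
```

```bash

python3 -m jog '[{"dx":-0.7,"dy":0.3,"dz":-0.8,"rx":0.8,"ry":-5,"rz":0,"fingers":0},{"dx":-0.7,"dy":0.3,"dz":-0.8,"rx":0.8,"ry":-6,"rz":0,"fingers":0},{"dx":-0.7,"dy":0.2,"dz":-0.8,"rx":0.8,"ry":-7,"rz":0,"fingers":0},{"dx":-0.3,"dy":0,"dz":-0.3,"rx":0.8,"ry":-6,"rz":0,"fingers":0},{"dx":0,"dy":0,"dz":0,"rx":0,"ry":0,"rz":0,"fingers":0}]'|egrep 'tool|force'
cat >> h.py <<'E'
def lip(off=(.067,.0577)):   # jaw z axis with world-outward sign = dish x
    p,R=tool(); x=R[:,2]*np.sign(R[0,2]); up=-R[:,0]
    return p-off[0]*x-off[1]*up, np.degrees(np.arccos(up[2]))
E
python3 - <<'E'
from h import *
goal((.504,.035,.217),6.3,40); s=read_state();print(s["q"].round(1),lip()); snap("wrist","w3",s=1.2); snap("top","t3")
E
```

```text
tool_pos: [0.5071, 0.0269, 0.2188]
ft_force: [-0.3, 1.0, -2.4]
shift cm [-0.31  0.81 -0.18] rot deg [ 0.59 -2.88  0.54] | 3.0
[ 15.5 -21.4 -20.2 133.2 -13.9  30.4   9.8] (array([0.48854434, 0.02455312, 0.132383  ]), np.float64(37.078899102408606))
```

View pics/w3.png

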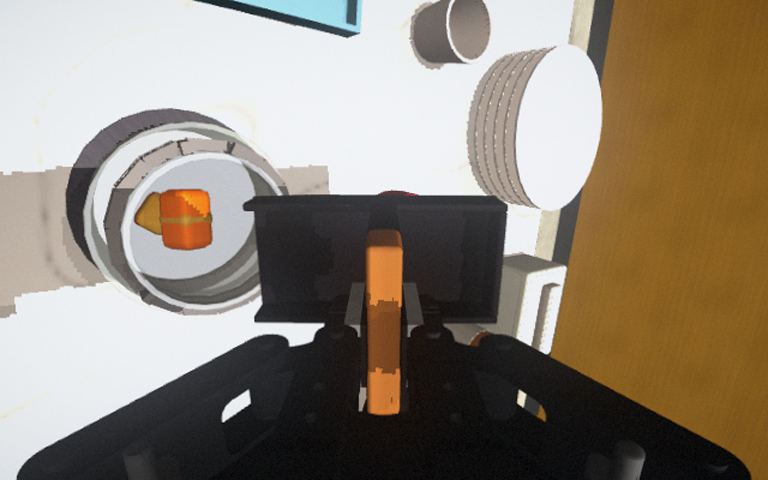

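Both sweets are in the jar at (180,218), and the dish is empty. I level it and carry it to the far half of the tray.

```bash

python3 -m jog '[{"dx":0.6,"dy":0,"dz":1,"rx":-0.8,"ry":7,"rz":0,"fingers":0},{"dx":0.6,"dy":0,"dz":1,"rx":-0.8,"ry":8,"rz":0,"fingers":0},{"dx":0.5,"dy":0.5,"dz":1,"rx":-0.8,"ry":8,"rz":0,"fingers":0},{"dx":0,"dy":2,"dz":1,"rx":-0.8,"ry":8,"rz":0,"fingers":0},{"dx":0,"dy":3,"dz":0,"rx":-0.8,"ry":5,"rz":0,"fingers":0}]'|egrep 'tool|force'
python3 -m jog '[{"dx":0,"dy":4,"dz":0,"rx":0,"ry":0,"rz":-1,"fingers":0},{"dx":0,"dy":4,"dz":0,"rx":0,"ry":0,"rz":-1,"fingers":0},{"dx":0,"dy":4,"dz":0,"rx":0,"ry":0,"rz":-1,"fingers":0},{"dx":0,"dy":4,"dz":0,"rx":0,"ry":0,"rz":-1,"fingers":0},{"dx":0,"dy":4,"dz":0,"rx":0,"ry":0,"rz":0,"fingers":0}]'|egrep 'tool|force'
python3 - <<'E'
from h import *
goal((.515,.387,.20),1.); s=read_state();print(s["q"].round(1))
W=cloud(load("t3")); P=W.reshape(-1,3); m=(P[:,2]>.014)&(P[:,2]<.03)&(P[:,0]>.38)&(P[:,0]<.64)&(P[:,1]>.15)&(P[:,1]<.49)
r=cv2.minAreaRect((P[m][:,:2]*1000).astype(np.float32)); print(r)
for z in(.0,.03): pass
m=(P[:,2]>.002)&(P[:,2]<.03)&(P[:,0]>.40)&(P[:,0]<.63)&(P[:,1]>.17)&(P[:,1]<.47); print(P[m].min(0),P[m].max(0),P[m].mean(0))
E
```

```text
tool_pos: [0.5255, 0.0723, 0.2621]
ft_force: [1.8, 0.8, -1.8]
tool_pos: [0.5374, 0.2722, 0.2661]
ft_force: [1.4, 0.1, -1.5]
shift cm [-2.24 11.48 -6.61] rot deg [-0.43 -1.28  1.28] | 1.9
[  0.1  17.3 -38.1  85.5   9.6  81.7 -38.6]
((525.2823486328125, 325.2937927246094), (226.65731811523438, 283.80035400390625), 1.0401513576507568)
[0.40008014 0.17148387 0.00200059] [0.62989662 0.46813427 0.02963565] [0.51387198 0.32452881 0.0078867 ]
```

```bash

python3 -m jog '[{"dx":-0.8,"dy":4,"dz":-2,"rx":-0.2,"ry":-0.6,"rz":0.5,"fingers":0},{"dx":-0.8,"dy":4,"dz":-2,"rx":-0.2,"ry":-0.6,"rz":0.5,"fingers":0},{"dx":-0.5,"dy":2,"dz":-2,"rx":0,"ry":0,"rz":0,"fingers":0},{"dx":0,"dy":0,"dz":-0.4,"rx":0,"ry":0,"rz":0,"fingers":0},{"dx":0,"dy":0,"dz":0,"rx":0,"ry":0,"rz":0,"fingers":0}]'|egrep 'tool|force'
python3 - <<'E'
from h import *
goal((.515,.387,.0755),1.); s=read_state();print(s["q"].round(1)); snap("wrist","w4",s=1.2);
E
```

```text
tool_pos: [0.5235, 0.3792, 0.2042]
ft_force: [0.3, 0.0, -2.2]
shift cm [ -0.85   0.78 -12.87] rot deg [-1.15 -0.61  0.66] | 1.5
[ -9.7  24.2 -39.3  85.   14.2  75.8 -49.5]
```

View pics/w4.png

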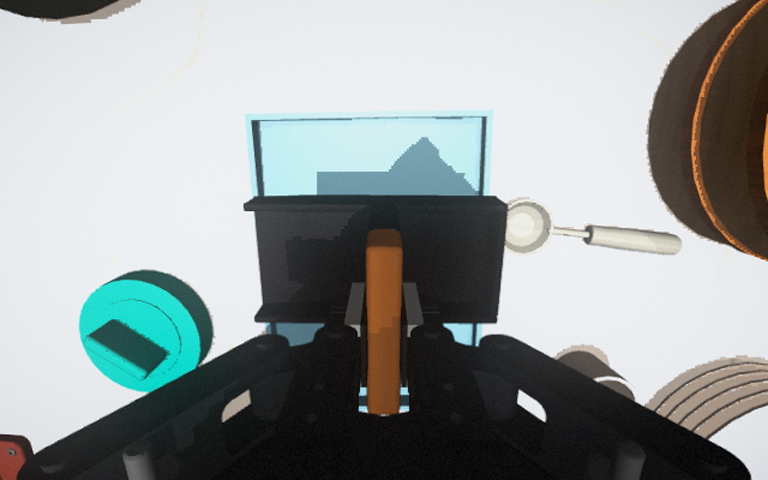

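```bash
python3 - <<'E'
from h import *
c=load("w4")
for u,v in((248,115),(492,112)): print(atz(c,u/1.2,v/1.2,.022).round(4))
print(atz(c,505/1.2,225/1.2,.01).round(3))
E
python3 -m jog '[{"dx":-0.9,"dy":0.6,"dz":-3,"rx":-1,"ry":-0.5,"rz":0.5,"fingers":0},{"dx":0,"dy":0.2,"dz":-3,"rx":0,"ry":0,"rz":0,"fingers":0},{"dx":0,"dy":0,"dz":-2,"rx":0,"ry":0,"rz":0,"fingers":0},{"dx":0,"dy":0,"dz":-1,"rx":0,"ry":0,"rz":0,"fingers":0},{"dx":0,"dy":0,"dz":0,"rx":0,"ry":0,"rz":0,"fingers":0}]'|egrep 'tool|force'
python3 -c '
from h import *
goal((.515,.387,.0707),1)'
```

```text
[0.4098 0.4601 0.022 ]
[0.6064 0.4635 0.022 ]
[0.628 0.368 0.01 ]
tool_pos: [0.5253, 0.3797, 0.119]
ft_force: [-0.7, -0.5, -1.9]
shift cm [-1.03  0.73 -4.83] rot deg [-0.44  0.28  1.16] | 1.3
```

```bash

python3 -m jog '[{"dx":-1,"dy":0.7,"dz":0,"rx":-0.4,"ry":0.3,"rz":1,"fingers":0},{"dx":-0.6,"dy":0.3,"dz":-1,"rx":0,"ry":0,"rz":0,"fingers":0},{"dx":-0.2,"dy":0,"dz":-1,"rx":0,"ry":0,"rz":0,"fingers":0},{"dx":-0.2,"dy":0,"dz":-1,"rx":0,"ry":0,"rz":0,"fingers":0},{"dx":0,"dy":0,"dz":0,"rx":0,"ry":0,"rz":0,"fingers":0}]'|egrep 'tool|force'
python3 -c '
from h import *
goal((.512,.389,.0707),1)'
```

```text
tool_pos: [0.506, 0.3909, 0.0912]
ft_force: [-0.9, -0.0, -2.6]
shift cm [ 0.6  -0.19 -2.05] rot deg [-0.21  0.21  0.2 ] | 0.4
```

```bash

python3 -m jog '[{"dx":0.6,"dy":-0.2,"dz":-0.7,"rx":0,"ry":0,"rz":0,"fingers":0},{"dx":0,"dy":0,"dz":-0.7,"rx":0,"ry":0,"rz":0,"fingers":0},{"dx":0,"dy":0,"dz":-0.4,"rx":0,"ry":0,"rz":0,"fingers":0},{"dx":0,"dy":0,"dz":-0.2,"rx":0,"ry":0,"rz":0,"fingers":0},{"dx":0,"dy":0,"dz":0,"rx":0,"ry":0,"rz":0,"fingers":0}]'|egrep 'tool|force'
python3 -c '
from h import *
goal((.512,.389,.0707),1)'
```

```text
tool_pos: [0.5136, 0.3895, 0.0708]
ft_force: [-0.8, 0.3, -0.8]
shift cm [-0.16 -0.05 -0.01] rot deg [-0.3   0.31  0.23] | 0.5
```

```bash

python3 -m jog '[{"dx":0,"dy":0,"dz":0,"rx":0,"ry":0,"rz":0,"fingers":3},{"dx":0,"dy":0,"dz":0,"rx":0,"ry":0,"rz":0,"fingers":5},{"dx":0,"dy":0,"dz":0,"rx":0,"ry":0,"rz":0,"fingers":8.5},{"dx":0,"dy":0,"dz":0,"rx":0,"ry":0,"rz":0,"fingers":8.5},{"dx":0,"dy":0,"dz":2,"rx":0,"ry":0,"rz":0,"fingers":8.5}]'|egrep 'tool|force|open'
python3 -m jog '[{"dx":0,"dy":0,"dz":4,"rx":0,"ry":0,"rz":0,"fingers":8.5},{"dx":0,"dy":0,"dz":4,"rx":0,"ry":0,"rz":0,"fingers":8.5},{"dx":0,"dy":-2,"dz":4,"rx":0,"ry":0,"rz":0,"fingers":8.5},{"dx":0,"dy":-4.5,"dz":2,"rx":0,"ry":0,"rz":0,"fingers":8.5},{"dx":0,"dy":-4.5,"dz":0,"rx":0,"ry":0,"rz":0,"fingers":8.5}]'|egrep 'tool'
python3 -m jog '[{"dx":0,"dy":-4.5,"dz":0,"rx":0,"ry":0,"rz":1,"fingers":8.5},{"dx":0,"dy":-4.5,"dz":0,"rx":0,"ry":0,"rz":1,"fingers":8.5},{"dx":0,"dy":-4.5,"dz":0,"rx":0,"ry":0,"rz":1,"fingers":8.5},{"dx":0,"dy":-4.5,"dz":0,"rx":0,"ry":0,"rz":1,"fingers":8.5},{"dx":0,"dy":-4.5,"dz":0,"rx":0,"ry":0,"rz":1,"fingers":8.5}]'|egrep 'tool'
python3 - <<'E'
from h import *
goal((.53,-.35,.2),7); s=read_state();print(s["q"].round(1)); snap("top","t5"); snap("wrist","w5")
E
```

```text
tool_pos: [0.5131, 0.3885, 0.0891]
ft_force: [-0.4, -0.6, 0.6]
opening: 0.082
tool_pos: [0.5098, 0.2829, 0.2356]
tool_pos: [0.5088, 0.0504, 0.2385]
shift cm [  2.12 -40.04  -3.85] rot deg [-0.53  0.49  0.31] | 0.8
[ 20.2   4.3 -31.8 101.4   1.9  74.4  -5.3]
```

```bash
cat >> h.py <<'E'
def bar(c,ctr,rad,z0,z1):
    P=cloud(c).reshape(-1,3); P=P[(P[:,2]>z0)&(P[:,2]<z1)&(np.hypot(P[:,0]-ctr[0],P[:,1]-ctr[1])<rad)]
    if len(P)<5: return print("none",len(P))
    r=cv2.minAreaRect((P[:,:2]*1000).astype(np.float32)); print(len(P),np.round(r[0],1),np.round(r[1],1),round(r[2],1),"z",np.percentile(P[:,2],[5,50,95]).round(4))
E
python3 -m jog '[{"dx":0.3,"dy":-4.5,"dz":-0.5,"rx":0,"ry":0,"rz":0,"fingers":8.5},{"dx":0.3,"dy":-4.5,"dz":-0.5,"rx":0,"ry":0,"rz":0,"fingers":8.5},{"dx":0.3,"dy":-4.5,"dz":-0.5,"rx":0,"ry":0,"rz":0,"fingers":8.5},{"dx":0.3,"dy":-4.5,"dz":-0.5,"rx":0,"ry":0,"rz":0,"fingers":8.5},{"dx":0.3,"dy":-4.5,"dz":-0.5,"rx":0,"ry":0,"rz":0,"fingers":8.5}]'|egrep 'tool'
python3 -m jog '[{"dx":0.3,"dy":-4.5,"dz":-0.5,"rx":0,"ry":0,"rz":0,"fingers":8.5},{"dx":0.3,"dy":-4.5,"dz":-0.5,"rx":0,"ry":0,"rz":0,"fingers":8.5},{"dx":0.3,"dy":-4.5,"dz":-0.5,"rx":0,"ry":0,"rz":0,"fingers":8.5},{"dx":0,"dy":-2.5,"dz":0,"rx":0,"ry":0,"rz":0,"fingers":8.5},{"dx":0,"dy":0,"dz":0,"rx":0,"ry":0,"rz":0,"fingers":8.5}]'|egrep 'tool'
python3 - <<'E'
from h import *
c=load("t5"); print("tray dish, lid:"); bar(c,(.512,.389),.06,.06,.1); bar(c,(.684,-.013),.1,.05,.075)
c=snap("wrist","w6",s=1.2); bar(c,(.53,-.353),.08,.07,.1); goal((.53,-.353,.065),7.4)
E
```

```text
tool_pos: [0.5249, -0.1767, 0.2154]
tool_pos: [0.5325, -0.3486, 0.1983]
tray dish, lid:
101 [514.5 389.9] [13.2 65. ] 1.9 z [0.0722 0.0932 0.0994]
75 [684.7 -12.5] [12.5 58. ] 40.7 z [0.0537 0.0622 0.0684]
1192 [ 529.7 -354.9] [12. 64.] 7.0 z [0.0896 0.0925 0.0936]
shift cm [ -0.3   -0.65 -13.33] rot deg [-0.34  0.73  0.96] | 1.3
```

View pics/w6.png

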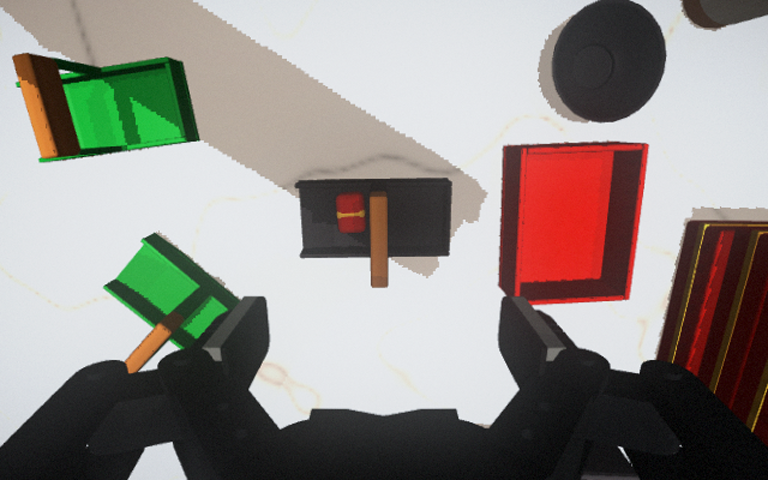

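The wrist view shows the second dish's bar at (378,238) with one sweet at (352,214) on the lip side. The red box at (570,220) is clear, since the fingers stay above 45 mm.

```bash

python3 -m jog '[{"dx":-0.3,"dy":-0.6,"dz":-3.5,"rx":-0.3,"ry":0.7,"rz":0.5,"fingers":8.5},{"dx":-0.2,"dy":-0.1,"dz":-3.5,"rx":0,"ry":0,"rz":0,"fingers":8.5},{"dx":-0.2,"dy":0,"dz":-3,"rx":0,"ry":0,"rz":0,"fingers":8.5},{"dx":-0.1,"dy":0,"dz":-1,"rx":0,"ry":0,"rz":0,"fingers":8.5},{"dx":0,"dy":0,"dz":0,"rx":0,"ry":0,"rz":0,"fingers":8.5}]' | grep tool
python3 -c '
from h import *
goal((.530,-.355,.064),7)'
```

```text
tool_pos: [0.5292, -0.3449, 0.088]
shift cm [ 0.08 -1.01 -2.4 ] rot deg [-0.1   0.34 -0.44] | 0.6
```

```bash

python3 -m jog '[{"dx":0.1,"dy":-1,"dz":-1,"rx":0,"ry":0.3,"rz":-0.3,"fingers":8.5},{"dx":0,"dy":-0.2,"dz":-0.8,"rx":0,"ry":0,"rz":0,"fingers":8.5},{"dx":0,"dy":0,"dz":-0.4,"rx":0,"ry":0,"rz":0,"fingers":8.5},{"dx":0,"dy":0,"dz":0,"rx":0,"ry":0,"rz":0,"fingers":5},{"dx":0,"dy":0,"dz":0,"rx":0,"ry":0,"rz":0,"fingers":3}]' | grep tool
python3 -c '
from h import *
goal((.530,-.355,.064),7)'
```

```text
tool_pos: [0.5338, -0.3579, 0.0693]
shift cm [-0.38  0.29 -0.53] rot deg [ 0.08  0.35 -0.19] | 0.4
```

```bash

python3 -m jog '[{"dx":-0.4,"dy":0.2,"dz":-0.5,"rx":0,"ry":0.3,"rz":0,"fingers":3},{"dx":0,"dy":0,"dz":0,"rx":0,"ry":0,"rz":0,"fingers":2.5},{"dx":0,"dy":0,"dz":0,"rx":0,"ry":0,"rz":0,"fingers":0},{"dx":0,"dy":0,"dz":0,"rx":0,"ry":0,"rz":0,"fingers":0},{"dx":0,"dy":0,"dz":0,"rx":0,"ry":0,"rz":0,"fingers":0}]' 60| egrep 'tool|open'
python3 -m jog '[{"dx":0,"dy":0,"dz":0,"rx":0,"ry":0,"rz":0,"fingers":0},{"dx":0,"dy":0,"dz":0,"rx":0,"ry":0,"rz":0,"fingers":0}]' | egrep 'tool|open|force'
python3 -c '
from h import *
goal((.530,-.355,.064),7)'
```

```text
tool_pos: [0.5296, -0.3557, 0.0647]
opening: 0.0112
tool_pos: [0.5296, -0.3557, 0.0647]
ft_force: [0.8, -0.5, -0.9]
opening: 0.011
shift cm [ 0.04  0.07 -0.07] rot deg [ 0.1   0.08 -0.2 ] | 0.2
```

```bash

python3 -m jog '[{"dx":0,"dy":0,"dz":1,"rx":0,"ry":0,"rz":0,"fingers":0},{"dx":0,"dy":0,"dz":2.5,"rx":0,"ry":0,"rz":0,"fingers":0},{"dx":0,"dy":0,"dz":3,"rx":0,"ry":0,"rz":0,"fingers":0},{"dx":0,"dy":0,"dz":3.3,"rx":0,"ry":0,"rz":0,"fingers":0},{"dx":0,"dy":0,"dz":3.3,"rx":0,"ry":0,"rz":0,"fingers":0}]'|egrep 'tool|open|force'
python3 -m jog '[{"dx":0,"dy":0.8,"dz":2.5,"rx":0,"ry":0,"rz":0,"fingers":0},{"dx":0,"dy":1.5,"dz":2,"rx":0,"ry":0,"rz":0,"fingers":0},{"dx":0,"dy":2.2,"dz":1,"rx":0,"ry":0,"rz":0,"fingers":0},{"dx":0,"dy":2.8,"dz":0,"rx":0,"ry":0,"rz":0,"fingers":0},{"dx":0,"dy":2.8,"dz":0,"rx":0,"ry":0,"rz":0,"fingers":0}]'|egrep 'tool'
python3 -m jog '[{"dx":0,"dy":2.8,"dz":0,"rx":0,"ry":0,"rz":0,"fingers":0},{"dx":0,"dy":2.8,"dz":0,"rx":0,"ry":0,"rz":0,"fingers":0},{"dx":0,"dy":2.8,"dz":0,"rx":0,"ry":0,"rz":0,"fingers":0},{"dx":0,"dy":2.8,"dz":0,"rx":0,"ry":0,"rz":0,"fingers":0},{"dx":0,"dy":2.8,"dz":0,"rx":0,"ry":0,"rz":0,"fingers":0}]'|egrep 'tool'
python3 -m jog '[{"dx":0,"dy":2.8,"dz":0,"rx":0,"ry":0,"rz":0,"fingers":0},{"dx":0,"dy":2.8,"dz":0,"rx":0,"ry":0,"rz":0,"fingers":0},{"dx":0,"dy":2.8,"dz":0,"rx":0,"ry":0,"rz":0,"fingers":0},{"dx":0,"dy":2.2,"dz":0,"rx":0,"ry":0,"rz":0,"fingers":0},{"dx":0,"dy":1,"dz":0,"rx":0,"ry":0,"rz":0,"fingers":0}]'|egrep 'tool'
python3 - <<'E'
from h import *
goal((.53,.036,.245),6.3);goal((.506,.038,.217),6.3,38); print(read_state()["q"].round(1),lip())
E
```

```text
tool_pos: [0.5256, -0.3533, 0.1961]
ft_force: [0.0, -0.2, -2.4]
opening: 0.0112
tool_pos: [0.5255, -0.2525, 0.2615]
tool_pos: [0.5225, -0.1008, 0.2609]
tool_pos: [0.5176, 0.0284, 0.2602]
shift cm [ 1.24  0.76 -1.52] rot deg [ 0.1  -0.31 -1.25] | 1.3
shift cm [-1.16  0.96 -4.32] rot deg [  4.67 -38.03  -1.18] | 38.3
[ 20.7   5.1 -30.4  98.    2.7  77.9  -2.6] (array([0.45088908, 0.01948703, 0.20284567]), np.float64(0.32527561005526534))
```

```bash

python3 -m jog '[{"dx":0.8,"dy":0.5,"dz":-0.5,"rx":0,"ry":0,"rz":-0.5,"fingers":0},{"dx":0.6,"dy":0.4,"dz":-0.5,"rx":0.4,"ry":-4,"rz":0,"fingers":0},{"dx":0.2,"dy":0.2,"dz":-0.3,"rx":0.6,"ry":-5,"rz":0,"fingers":0},{"dx":0,"dy":0.2,"dz":-0.2,"rx":0.6,"ry":-5,"rz":0,"fingers":0},{"dx":-0.3,"dy":0.2,"dz":-0.4,"rx":0.6,"ry":-5,"rz":0,"fingers":0}]'|egrep 'tool|force'
python3 - <<'E'
from h import *
goal((.506,.038,.217),6.3,38); s=read_state();print(s["q"].round(1),lip())
E
```

```text
tool_pos: [0.534, 0.0435, 0.2386]
ft_force: [0.4, 0.9, -2.2]
shift cm [-2.8  -0.55 -2.16] rot deg [  2.28 -18.59  -0.56] | 18.7
[ 22.7  -7.3 -29.8 113.8  -4.1  53.3   1.2] (array([0.49009928, 0.03804856, 0.16201402]), np.float64(19.274216205548665))
```

```bash

python3 -m jog '[{"dx":-0.8,"dy":-0.2,"dz":-0.6,"rx":0.7,"ry":-5,"rz":0,"fingers":0},{"dx":-0.8,"dy":-0.2,"dz":-0.6,"rx":0.7,"ry":-6,"rz":0,"fingers":0},{"dx":-0.7,"dy":-0.1,"dz":-0.6,"rx":0.7,"ry":-6,"rz":0,"fingers":0},{"dx":-0.3,"dy":0,"dz":-0.3,"rx":0.7,"ry":-5,"rz":0,"fingers":0},{"dx":0,"dy":0,"dz":0,"rx":0,"ry":0,"rz":0,"fingers":0}]'|egrep 'tool|force'
python3 - <<'E'
from h import *
goal((.506,.038,.217),6.3,38); s=read_state();print(s["q"].round(1),lip()); snap("wrist","w7",s=1.2)
E
```

```text
tool_pos: [0.5103, 0.0309, 0.2128]
ft_force: [-0.6, 0.5, -1.3]
shift cm [-0.43  0.71  0.42] rot deg [-0.07  2.2   0.2 ] | 2.2
[  9.1 -21.8 -15.6 136.1 -11.   25.    6.9] (array([0.49649478, 0.02912648, 0.12549416]), np.float64(40.194050404882205))
```

View pics/w7.png

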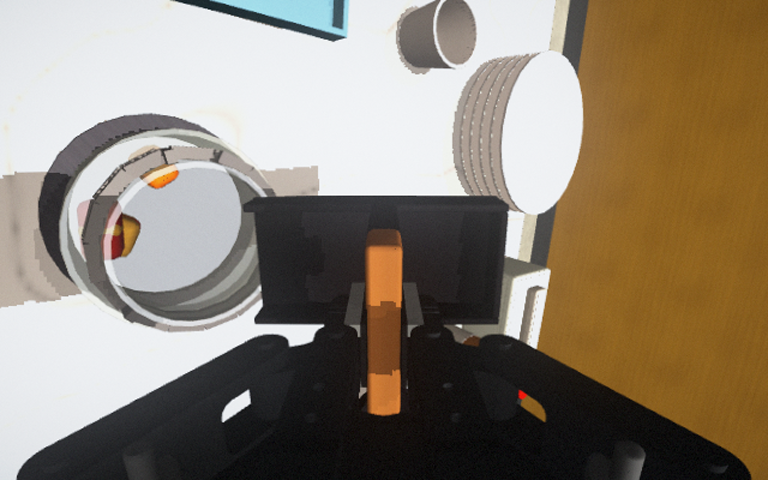

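All three sweets lie in the jar (orange at (163,177), red/yellow at (120,237)), and the dish is empty. I level it and go to the near half of the tray.

```bash

python3 -m jog '[{"dx":0.6,"dy":0,"dz":1,"rx":-0.8,"ry":7,"rz":0,"fingers":0},{"dx":0.6,"dy":0,"dz":1,"rx":-0.8,"ry":8,"rz":0,"fingers":0},{"dx":0.5,"dy":0.5,"dz":1.3,"rx":-0.8,"ry":8,"rz":0,"fingers":0},{"dx":0,"dy":2,"dz":1.3,"rx":-0.8,"ry":8,"rz":0,"fingers":0},{"dx":0,"dy":3,"dz":0,"rx":-0.8,"ry":7,"rz":-1,"fingers":0}]'|egrep 'tool|force'
python3 -m jog '[{"dx":-0.3,"dy":4,"dz":0,"rx":0,"ry":0,"rz":-1,"fingers":0},{"dx":-0.3,"dy":4,"dz":0,"rx":0,"ry":0,"rz":-1,"fingers":0},{"dx":-0.3,"dy":4,"dz":0,"rx":0,"ry":0,"rz":-1,"fingers":0},{"dx":-0.3,"dy":3,"dz":0,"rx":0,"ry":0,"rz":-1,"fingers":0},{"dx":-0.3,"dy":1,"dz":0,"rx":0,"ry":0,"rz":0,"fingers":0}]'|egrep 'tool|force'
python3 - <<'E'
from h import *
goal((.512,.253,.18),1.); s=read_state();print(s["q"].round(1))
E
```

```text
tool_pos: [0.5251, 0.0782, 0.2605]
ft_force: [1.7, 0.5, -2.2]
tool_pos: [0.5183, 0.2436, 0.2621]
ft_force: [0.0, -0.3, -0.9]
shift cm [-0.63  0.94 -8.21] rot deg [-0.77 -0.85  1.34] | 1.8
[ -1.6  12.2 -31.8  90.7   5.4  79.3 -34.2]
```

```bash

python3 -m jog '[{"dx":-0.5,"dy":0.8,"dz":-3,"rx":-0.7,"ry":-0.8,"rz":1,"fingers":0},{"dx":-0.3,"dy":0.2,"dz":-3.5,"rx":0,"ry":0,"rz":0,"fingers":0},{"dx":-0.3,"dy":0.1,"dz":-3.5,"rx":0,"ry":0,"rz":0,"fingers":0},{"dx":-0.2,"dy":0,"dz":-3,"rx":0,"ry":0,"rz":0,"fingers":0},{"dx":0,"dy":0,"dz":0,"rx":0,"ry":0,"rz":0,"fingers":0}]'|egrep 'tool|force'
python3 -c '
from h import *
goal((.512,.253,.0697),1)'
```

```text
tool_pos: [0.5107, 0.2534, 0.1323]
ft_force: [-0.2, -0.6, -2.6]
shift cm [ 0.13 -0.04 -6.26] rot deg [-0.6  -0.23  0.58] | 0.9
```

```bash

python3 -m jog '[{"dx":0,"dy":0,"dz":-2,"rx":-0.4,"ry":-0.2,"rz":0.4,"fingers":0},{"dx":0,"dy":0,"dz":-2,"rx":0,"ry":0,"rz":0,"fingers":0},{"dx":0,"dy":0,"dz":-1,"rx":0,"ry":0,"rz":0,"fingers":0},{"dx":0,"dy":0,"dz":-0.4,"rx":0,"ry":0,"rz":0,"fingers":0},{"dx":0,"dy":0,"dz":0,"rx":0,"ry":0,"rz":0,"fingers":0}]'|egrep 'tool|force'
python3 -c '
from h import *
goal((.512,.253,.0697),1)'
```

```text
tool_pos: [0.5185, 0.2509, 0.0844]
ft_force: [-0.2, 0.1, -1.6]
shift cm [-0.65  0.21 -1.47] rot deg [-0.51  0.14  0.67] | 0.9
```

```bash

python3 -m jog '[{"dx":-0.6,"dy":0.2,"dz":-0.6,"rx":-0.4,"ry":0,"rz":0.5,"fingers":0},{"dx":0,"dy":0,"dz":-0.5,"rx":0,"ry":0,"rz":0,"fingers":0},{"dx":0,"dy":0,"dz":-0.3,"rx":0,"ry":0,"rz":0,"fingers":0},{"dx":0,"dy":0,"dz":0,"rx":0,"ry":0,"rz":0,"fingers":0}]'|egrep 'tool|force'
python3 -c '
from h import *
goal((.512,.253,.0697),1)'
```

```text
tool_pos: [0.5136, 0.2539, 0.0724]
ft_force: [0.0, -0.6, -2.2]
shift cm [-0.16 -0.09 -0.27] rot deg [-0.17  0.34  0.13] | 0.4
```

```bash

python3 -m jog '[{"dx":-0.1,"dy":0,"dz":-0.3,"rx":0,"ry":0.2,"rz":0,"fingers":0},{"dx":0,"dy":0,"dz":0,"rx":0,"ry":0,"rz":0,"fingers":0},{"dx":0,"dy":0,"dz":0,"rx":0,"ry":0,"rz":0,"fingers":2.5},{"dx":0,"dy":0,"dz":0,"rx":0,"ry":0,"rz":0,"fingers":5},{"dx":0,"dy":0,"dz":0,"rx":0,"ry":0,"rz":0,"fingers":8.5}]'|egrep 'tool|force|open'
python3 -m jog '[{"dx":0,"dy":0,"dz":0,"rx":0,"ry":0,"rz":0,"fingers":8.5},{"dx":0,"dy":0,"dz":3,"rx":0,"ry":0,"rz":0,"fingers":8.5},{"dx":0,"dy":0,"dz":4,"rx":0,"ry":0,"rz":0,"fingers":8.5},{"dx":0,"dy":0,"dz":4,"rx":0,"ry":0,"rz":0,"fingers":8.5},{"dx":0.5,"dy":-2,"dz":3,"rx":0,"ry":0,"rz":3,"fingers":8.5}]'|egrep 'tool'
python3 -m jog '[{"dx":1.5,"dy":-3,"dz":1,"rx":0,"ry":0,"rz":6,"fingers":8.5},{"dx":2.5,"dy":-4,"dz":0,"rx":0,"ry":0,"rz":6,"fingers":8.5},{"dx":2.5,"dy":-4,"dz":0,"rx":0,"ry":0,"rz":6,"fingers":8.5},{"dx":2.5,"dy":-4,"dz":0,"rx":0,"ry":0,"rz":6,"fingers":8.5},{"dx":2.5,"dy":-3.5,"dz":0,"rx":0,"ry":0,"rz":6,"fingers":8.5}]'|egrep 'tool'
python3 - <<'E'
from h import *
goal((.6847,-.0125,.2),40.7); s=read_state();print(s["q"].round(1)); c=snap("top","t8")
for g in((.512,.389),(.512,.253)): bar(c,g,.06,.06,.1)
bar(c,(.684,-.013),.09,.05,.075)
E
```

```text
tool_pos: [0.5131, 0.2544, 0.0702]
ft_force: [-0.1, -0.2, -0.1]
opening: 0.0533
tool_pos: [0.5134, 0.2351, 0.2099]
tool_pos: [0.6312, 0.0498, 0.2291]
shift cm [ 5.35 -6.23 -2.91] rot deg [-0.28  0.27  4.76] | 4.8
[ 14.1  19.5 -28.7  85.6   9.3  77.   20.6]
97 [515.1 391.9] [67.4 13.9] 89.5 z [0.0707 0.0926 0.0985]
95 [514.  254.7] [12.3 62.5] 1.0 z [0.0707 0.0934 0.0989]
31 [694.8 -25.4] [11.8 26.8] 38.5 z [0.0559 0.063  0.0694]
```

```bash

python3 -m jog '[{"dx":2,"dy":-2,"dz":-0.5,"rx":0,"ry":0,"rz":2,"fingers":8.5},{"dx":2,"dy":-2.2,"dz":-0.5,"rx":0,"ry":0,"rz":2,"fingers":8.5},{"dx":1,"dy":-1.5,"dz":-0.5,"rx":0,"ry":0,"rz":0,"fingers":8.5},{"dx":0,"dy":0,"dz":0,"rx":0,"ry":0,"rz":0,"fingers":8.5}]'|egrep 'tool'
python3 - <<'E'
from h import *
c=snap("wrist","w9",s=1.2); bar(c,(.6847,-.0125),.09,.055,.075);bar(c,(.6847,-.0125),.09,.02,.032); goal((.6847,-.0125,.035),40.7); print(read_state()["q"].round(1))
E
```

```text
tool_pos: [0.6867, -0.0218, 0.2116]
839 [683.  -12.9] [12.  59.3] 41.8 z [0.0621 0.0643 0.0656]
9515 [683.  -12.8] [117.  116.7] 84.7 z [0.0276 0.029  0.0305]
shift cm [ -0.16   0.75 -17.71] rot deg [-0.12  0.27  0.93] | 1.0
[ 17.   26.2 -26.8  78.6  11.7  77.7  29.9]
```

View pics/w9.png

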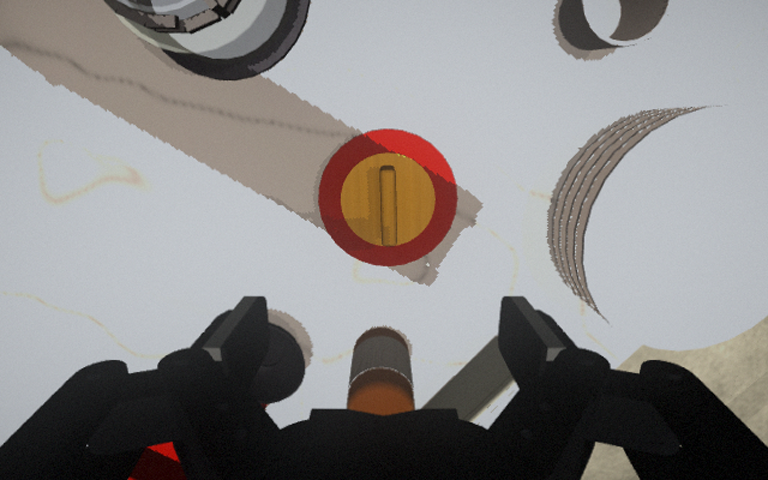

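The wrist view shows the red lid's bar at (388,205). The bottle at (380,365) is clear of the closing direction. I descend in two stages.

```bash

python3 -m jog '[{"dx":-0.3,"dy":0.8,"dz":-3.5,"rx":0,"ry":0.2,"rz":1.5,"fingers":8.5},{"dx":-0.2,"dy":0.1,"dz":-3.5,"rx":0,"ry":0,"rz":0,"fingers":8.5},{"dx":-0.2,"dy":0.1,"dz":-3.5,"rx":0,"ry":0,"rz":0,"fingers":8.5},{"dx":-0.1,"dy":0,"dz":-1.5,"rx":0,"ry":0,"rz":0,"fingers":8.5},{"dx":0,"dy":0,"dz":0,"rx":0,"ry":0,"rz":0,"fingers":8.5}]'|egrep 'tool'
python3 -c '
from h import *
goal((.683,-.013,.036),41.8)'
```

```text
tool_pos: [0.6761, -0.0008, 0.0929]
shift cm [ 0.69 -1.22 -5.69] rot deg [-0.34  0.34  0.29] | 0.6
```

```bash

python3 -m jog '[{"dx":0.6,"dy":-1.1,"dz":-1,"rx":-0.3,"ry":0.3,"rz":0.3,"fingers":8.5},{"dx":0,"dy":-0.2,"dz":-1.5,"rx":0,"ry":0,"rz":0,"fingers":8.5},{"dx":0,"dy":0,"dz":-1.2,"rx":0,"ry":0,"rz":0,"fingers":8.5},{"dx":0,"dy":0,"dz":-0.5,"rx":0,"ry":0,"rz":0,"fingers":8.5},{"dx":0,"dy":0,"dz":0,"rx":0,"ry":0,"rz":0,"fingers":8.5}]'|egrep 'tool'
python3 -c '
from h import *
goal((.683,-.013,.036),41.8)'
```

```text
tool_pos: [0.6854, -0.0143, 0.0527]
shift cm [-0.24  0.13 -1.67] rot deg [-0.01  0.39  0.  ] | 0.4
```

```bash

python3 -m jog '[{"dx":-0.2,"dy":0.1,"dz":-0.8,"rx":0,"ry":0.3,"rz":0,"fingers":7},{"dx":0,"dy":0,"dz":-0.6,"rx":0,"ry":0,"rz":0,"fingers":5},{"dx":0,"dy":0,"dz":0,"rx":0,"ry":0,"rz":0,"fingers":3}]'|egrep 'tool'
python3 -c '
from h import *
goal((.683,-.013,.036),41.8)'
python3 -m jog '[{"dx":0,"dy":0,"dz":0,"rx":0,"ry":0,"rz":0,"fingers":0},{"dx":0,"dy":0,"dz":0,"rx":0,"ry":0,"rz":0,"fingers":0},{"dx":0,"dy":0,"dz":0,"rx":0,"ry":0,"rz":0,"fingers":0},{"dx":0,"dy":0,"dz":0,"rx":0,"ry":0,"rz":0,"fingers":0},{"dx":0,"dy":0,"dz":0,"rx":0,"ry":0,"rz":0,"fingers":0}]' 60
python3 -c '
from h import *
goal((.683,-.013,.036),41.8);c=load("w5");print(c["T"].round(3)[:3,3]);snap("wrist","w5b");W=cloud(c)
P=W.reshape(-1,3);P=P[(P[:,2]>.1)&(P[:,2]<.112)&(np.hypot(P[:,0]-.472,P[:,1]-.033)<.07)];print(len(P),cv2.minEnclosingCircle((P[:,:2]*1000).astype(np.float32)))
P=W.reshape(-1,3);P=P[(P[:,2]>.003)&(P[:,2]<.02)&(np.hypot(P[:,0]-.472,P[:,1]-.033)<.085)];print(len(P),cv2.minEnclosingCircle((P[:,:2]*1000).astype(np.float32)))
im=c["image"];cv2.imwrite("pics/w5.png",cv2.resize(im,None,fx=1.2,fy=1.2))'
```

```text
tool_pos: [0.6837, -0.0131, 0.0382]
shift cm [-0.07  0.01 -0.22] rot deg [-0.02  0.12  0.01] | 0.1
clock: 22.3
tool_pos: [0.6839, -0.0128, 0.0388]
tcp_rot: [-36.0, 89.8, 5.8]
ft_force: [-0.3, 0.2, -1.5]
opening: 0.0106
shift cm [-0.09 -0.02 -0.28] rot deg [-0.02  0.16 -0.01] | 0.2
[0.499 0.108 0.382]
2319 ((470.28399658203125, 32.97430419921875), 52.83903884887695)
5993 ((474.10394287109375, 42.77027130126953), 71.42002868652344)
```

View pics/w5.png

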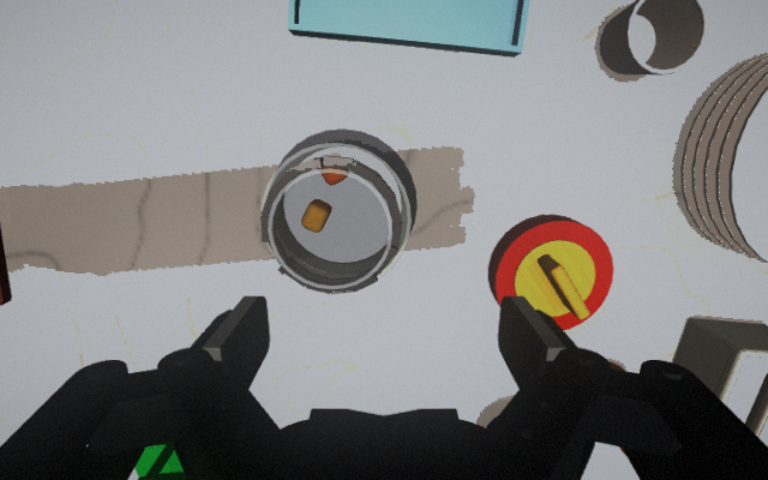

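The picture before the second pour shows the jar rim ring roughly from 268 to 397 in x and 166 to 292 in y. I measure its centre in an enlarged crop.

```bash
python3 - <<'E'
from h import *
c=load("w5"); print(atz(c,332/1.2,229/1.2,.107).round(4))
# project model circles for checking: rim inner r=.042 outer r=.0455? at z=.107
def proj(c,P):
    T=np.linalg.inv(c["T"]); q=(np.c_[P,np.ones(len(P))]@T.T)[:,:3]; n=q[:,:2]/q[:,2:]; n=n*(1+float(c["k1"])*(n**2).sum(1))[:,None]
    return n@c["mtx"][:2,:2].T+c["mtx"][:2,2]
im=cv2.resize(c["image"][95:255,210:360],None,fx=3.7,fy=3.7,interpolation=cv2.INTER_CUBIC); t=np.linspace(0,2*np.pi,120)
for r,col in((.042,(0,255,0)),(.0455,(0,0,255))):
    p=proj(c,np.c_[.4715+r*np.cos(t),.033+r*np.sin(t),0*t+.107]); cv2.polylines(im,[np.int32((p-[210,95]+.5)*3.7)],True,col,1)
p=proj(c,np.c_[.4715+.072*np.cos(t),.033+.072*np.sin(t),0*t]); cv2.polylines(im,[np.int32((p-[210,95]+.5)*3.7)],True,(255,0,0),1)
cv2.imwrite("pics/rim.png",im)
E
```

```text
[0.4719 0.0345 0.107 ]
```

View pics/rim.png

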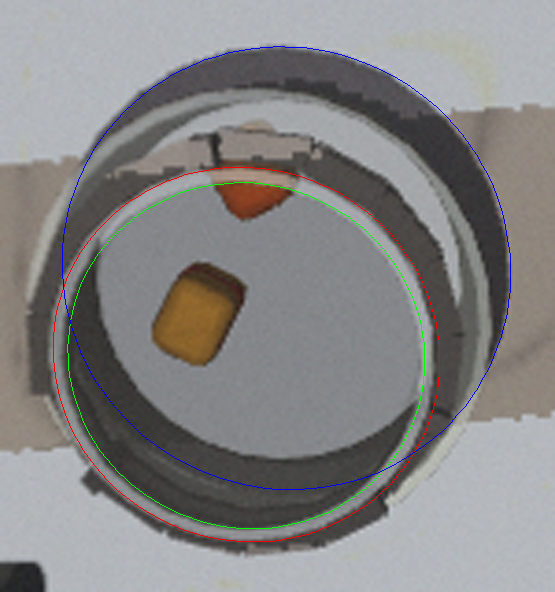

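Model circles drawn at (0.4715, 0.033) match the rim. I lift the lid and carry it over the jar, turning it -47°.

```bash

python3 -m jog '[{"dx":0,"dy":0,"dz":1.5,"rx":0,"ry":0,"rz":0,"fingers":0},{"dx":0,"dy":0,"dz":3.5,"rx":0,"ry":0,"rz":0,"fingers":0},{"dx":0,"dy":0,"dz":3.5,"rx":0,"ry":0,"rz":0,"fingers":0},{"dx":0,"dy":0,"dz":3.5,"rx":0,"ry":0,"rz":0,"fingers":0},{"dx":0,"dy":0,"dz":3.5,"rx":0,"ry":0,"rz":0,"fingers":0}]'|egrep 'tool|open|force'
python3 -m jog '[{"dx":-2,"dy":0.5,"dz":0.5,"rx":0,"ry":0,"rz":-5,"fingers":0},{"dx":-2.5,"dy":0.5,"dz":0,"rx":0,"ry":0,"rz":-5,"fingers":0},{"dx":-2.5,"dy":0.5,"dz":0,"rx":0,"ry":0,"rz":-5,"fingers":0},{"dx":-2.5,"dy":0.5,"dz":0,"rx":0,"ry":0,"rz":-5,"fingers":0},{"dx":-2.5,"dy":0.5,"dz":0,"rx":0,"ry":0,"rz":-5,"fingers":0}]'|egrep 'tool'
python3 -m jog '[{"dx":-2,"dy":0.5,"dz":0,"rx":0,"ry":0,"rz":-5,"fingers":0},{"dx":-2,"dy":0.5,"dz":0,"rx":0,"ry":0,"rz":-5,"fingers":0},{"dx":-2,"dy":0.5,"dz":0,"rx":0,"ry":0,"rz":-5,"fingers":0},{"dx":-1,"dy":0.5,"dz":0,"rx":0,"ry":0,"rz":-4,"fingers":0},{"dx":0,"dy":0,"dz":0,"rx":0,"ry":0,"rz":0,"fingers":0}]'|egrep 'tool|force|open'
python3 -c '
from h import *
goal((.4715,.033,.15),-5); print(read_state()["q"].round(1))'
```

```text
tool_pos: [0.6792, -0.0129, 0.1965]
ft_force: [-0.0, -0.5, -1.3]
opening: 0.011
tool_pos: [0.5608, 0.0135, 0.2152]
tool_pos: [0.4854, 0.0363, 0.2218]
ft_force: [-1.2, -0.5, -1.4]
opening: 0.0111
shift cm [-1.39 -0.33 -7.18] rot deg [ 0.33  0.95 -1.23] | 1.6
[ 16.5   1.1 -26.5 106.3   1.   71.9 -14. ]
```

```bash

python3 -m jog '[{"dx":-1.3,"dy":-0.3,"dz":-1.5,"rx":0.3,"ry":0.9,"rz":-1,"fingers":0},{"dx":-0.3,"dy":0,"dz":-2,"rx":0,"ry":0,"rz":0,"fingers":0},{"dx":0,"dy":0,"dz":-1,"rx":0,"ry":0,"rz":0,"fingers":0},{"dx":0,"dy":0,"dz":0,"rx":0,"ry":0,"rz":0,"fingers":0}]'|egrep 'tool|force|open'
python3 -c '
from h import *
goal((.4715,.033,.155),-5)'
```

```text
tool_pos: [0.4716, 0.0331, 0.1794]
ft_force: [0.2, 0.8, -1.9]
opening: 0.0111
shift cm [-0.01 -0.01 -2.44] rot deg [ 0.06  0.4  -0.69] | 0.8
```

```bash

python3 -m jog '[{"dx":0,"dy":0,"dz":-1,"rx":0,"ry":0.3,"rz":0,"fingers":0},{"dx":0,"dy":0,"dz":-0.8,"rx":0,"ry":0,"rz":0,"fingers":0},{"dx":0,"dy":0,"dz":-0.4,"rx":0,"ry":0,"rz":0,"fingers":0},{"dx":0,"dy":0,"dz":0,"rx":0,"ry":0,"rz":0,"fingers":0}]'|egrep 'tool|force|open'
python3 -c '
from h import *
goal((.4715,.033,.141),-5)'
```

```text
tool_pos: [0.4735, 0.0332, 0.1572]
ft_force: [-0.8, 0.0, -1.2]
opening: 0.0112
shift cm [-0.2  -0.02 -1.62] rot deg [ 0.03  0.17 -0.8 ] | 0.8
```

```bash

python3 -m jog '[{"dx":-0.2,"dy":0,"dz":-0.5,"rx":0,"ry":0.2,"rz":0,"fingers":0},{"dx":-0.1,"dy":0,"dz":-0.5,"rx":0,"ry":0,"rz":0,"fingers":0},{"dx":0,"dy":0,"dz":-0.2,"rx":0,"ry":0,"rz":0,"fingers":0},{"dx":0,"dy":0,"dz":0,"rx":0,"ry":0,"rz":0,"fingers":0}]'|egrep 'tool|force|open'
python3 -c '
from h import *
goal((.4715,.033,.141),-5)'
python3 -m jog '[{"dx":0,"dy":0,"dz":-0.2,"rx":0,"ry":0,"rz":0,"fingers":0},{"dx":0,"dy":0,"dz":-0.2,"rx":0,"ry":0,"rz":0,"fingers":0},{"dx":0,"dy":0,"dz":-0.2,"rx":0,"ry":0,"rz":0,"fingers":0}]'|egrep 'tool|force'
python3 -c '
from h import *
goal((.4715,.033,.141),-5)'
```

```text
tool_pos: [0.4707, 0.0334, 0.1447]
ft_force: [0.2, 0.1, -1.8]
opening: 0.0108
shift cm [ 0.08 -0.04 -0.37] rot deg [ 0.01  0.02 -0.82] | 0.8
tool_pos: [0.4712, 0.0334, 0.1388]
ft_force: [-0.3, 0.2, -1.7]
shift cm [ 0.03 -0.04  0.22] rot deg [ 0.02  0.09 -0.82] | 0.8
```

Lid origin is at about 100 mm with no contact yet. I ease it down.

```bash

python3 -m jog '[{"dx":0,"dy":0,"dz":-0.2,"rx":0,"ry":0,"rz":0,"fingers":0},{"dx":0,"dy":0,"dz":-0.1,"rx":0,"ry":0,"rz":0,"fingers":0}]'|egrep 'tool|force'
python3 -m jog '[{"dx":0,"dy":0,"dz":-0.1,"rx":0,"ry":0,"rz":0,"fingers":0},{"dx":0,"dy":0,"dz":0,"rx":0,"ry":0,"rz":0,"fingers":0}]'|egrep 'tool|force'
python3 -c '
from h import *
goal((.4715,.033,.135),-5)'
```

```text
tool_pos: [0.4716, 0.0335, 0.1365]
ft_force: [-4.5, -0.1, 15.3]
tool_pos: [0.4724, 0.0336, 0.1369]
ft_force: [0.1, -0.0, -1.1]
shift cm [-0.09 -0.06 -0.19] rot deg [ 0.04  0.24 -0.8 ] | 0.8
```

```bash

python3 -m jog '[{"dx":0,"dy":0,"dz":0,"rx":0,"ry":0,"rz":0,"fingers":1.7},{"dx":0,"dy":0,"dz":0,"rx":0,"ry":0,"rz":0,"fingers":1.7},{"dx":-0.1,"dy":0,"dz":-0.2,"rx":0,"ry":0,"rz":4,"fingers":1.7},{"dx":0,"dy":0,"dz":0,"rx":0,"ry":0,"rz":8,"fingers":1.7},{"dx":0,"dy":0,"dz":0,"rx":0,"ry":0,"rz":8,"fingers":1.7}]'|egrep 'tool|force|open'
python3 -c '
from h import *
goal((.4715,.033,.135),-5); print(read_state()["moment"])'
```

```text
tool_pos: [0.4717, 0.0336, 0.1348]
ft_force: [-0.1, -0.8, 3.1]
opening: 0.017
shift cm [-0.02 -0.06  0.02] rot deg [-1.000e-02  2.800e-01 -2.132e+01] | 21.3
[-0.02553187  0.02224431 -0.05791768]
```

```bash

python3 -m jog '[{"dx":0,"dy":0,"dz":0,"rx":0,"ry":0,"rz":8,"fingers":1.7},{"dx":0,"dy":0,"dz":0,"rx":0,"ry":0,"rz":8,"fingers":1.7},{"dx":0,"dy":0,"dz":0,"rx":0,"ry":0,"rz":8,"fingers":1.7},{"dx":0,"dy":0,"dz":0,"rx":0,"ry":0,"rz":8,"fingers":1.7}]'|egrep 'tool|force|open'
python3 -c '
from h import *
goal((.4715,.033,.135),-5); print(read_state()["moment"])'
python3 -m jog '[{"dx":0,"dy":0,"dz":0,"rx":0,"ry":0,"rz":8,"fingers":1.7},{"dx":0,"dy":0,"dz":0,"rx":0,"ry":0,"rz":8,"fingers":1.7},{"dx":0,"dy":0,"dz":0,"rx":0,"ry":0,"rz":8,"fingers":1.7}]'|egrep 'tool|force|open'
python3 -c '
from h import *
goal((.4715,.033,.135),-5); print(read_state()["moment"])
c=snap("top","t11");bar(c,(.4715,.033),.08,.1,.17); snap("side","s11"); c=snap("wrist","w11")'
```

```text
tool_pos: [0.4727, 0.0337, 0.1357]
ft_force: [0.0, -0.0, 3.0]
opening: 0.0168
shift cm [-0.12 -0.07 -0.07] rot deg [ -0.07   0.4  -54.66] | 54.7
[-0.02359291  0.02102324 -0.07175058]
tool_pos: [0.4729, 0.0336, 0.1358]
ft_force: [0.0, -0.5, -0.8]
opening: 0.0171
shift cm [-0.14 -0.06 -0.08] rot deg [ -0.15   0.42 -79.67] | 79.7
[-0.04113517  0.0771025   0.02075608]
10 [483.5 -20.3] [51.6  4.3] 10.2 z [0.1117 0.1177 0.1234]
```

```bash
python3 - <<'E'
from h import *
c=load("w11"); cv2.imwrite("pics/w11.png",cv2.resize(c["image"],None,fx=1.2,fy=1.2)); W=cloud(c)
im=c["image"].astype(int); P=W.reshape(-1,3); I=im.reshape(-1,3)
m=(I[:,2]>100)&(I[:,2]-I[:,0]>60)&(np.hypot(P[:,0]-.4715,P[:,1]-.033)<.075)&(P[:,2]>.06)
Q=P[m]; print(len(Q)); h,e=np.histogram(Q[:,2],bins=np.arange(.08,.18,.004)); print(dict(zip(e.round(3).tolist(),h.tolist())))
T=Q[(Q[:,2]>.1)&(Q[:,2]<.135)]; A=np.c_[T[:,:2]-[.4715,.033],np.ones(len(T))]; k=np.linalg.lstsq(A,T[:,2],rcond=None)[0]; print("plane",k.round(4))
E
```

```text
27036
{0.08: 0, 0.084: 0, 0.088: 0, 0.092: 0, 0.096: 0, 0.1: 0, 0.104: 0, 0.108: 0, 0.112: 0, 0.116: 20993, 0.12: 2694, 0.124: 1, 0.128: 1, 0.132: 0, 0.136: 1, 0.14: 2, 0.144: 3, 0.148: 41, 0.152: 3164, 0.156: 8, 0.16: 2, 0.164: 2, 0.168: 0, 0.172: 0}
plane [ 0.0027 -0.0014  0.1191]
```

View pics/w11.png

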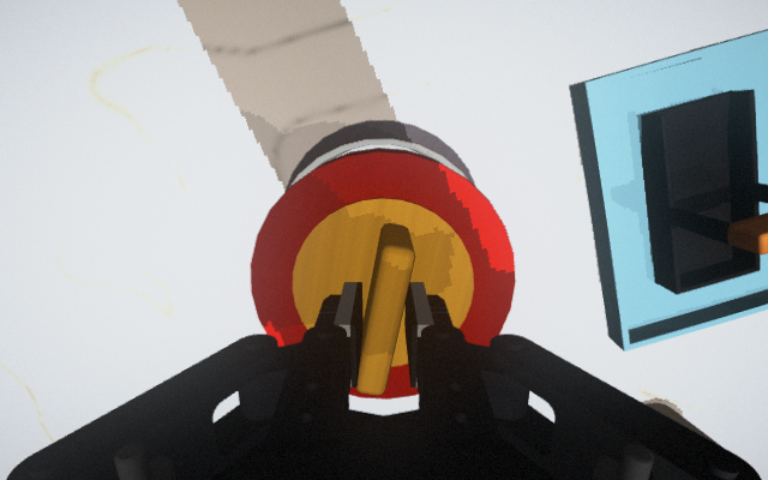

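The wrist view and range put the lid top level at 119 mm, so the lid origin is at 91 mm and it has dropped in. I lower the hand and screw clockwise.

```bash

python3 -m jog '[{"dx":-0.1,"dy":0,"dz":-0.5,"rx":0,"ry":0.3,"rz":-4,"fingers":1.7},{"dx":0,"dy":0,"dz":-0.3,"rx":0,"ry":0,"rz":-8,"fingers":1.7},{"dx":0,"dy":0,"dz":0,"rx":0,"ry":0,"rz":-8,"fingers":1.7},{"dx":0,"dy":0,"dz":0,"rx":0,"ry":0,"rz":-8,"fingers":1.7},{"dx":0,"dy":0,"dz":0,"rx":0,"ry":0,"rz":-8,"fingers":1.7}]'|egrep 'tool|force'
python3 -m jog '[{"dx":0,"dy":0,"dz":0,"rx":0,"ry":0,"rz":-8,"fingers":1.7},{"dx":0,"dy":0,"dz":0,"rx":0,"ry":0,"rz":-8,"fingers":1.7},{"dx":0,"dy":0,"dz":0,"rx":0,"ry":0,"rz":-8,"fingers":1.7},{"dx":0,"dy":0,"dz":0,"rx":0,"ry":0,"rz":-8,"fingers":1.7}]'|egrep 'tool|force'
python3 -c '
from h import *
goal((.4715,.033,.125),-5); print(read_state()["moment"])'
python3 -m jog '[{"dx":0,"dy":0,"dz":0,"rx":0,"ry":0,"rz":-8,"fingers":1.7},{"dx":0,"dy":0,"dz":0,"rx":0,"ry":0,"rz":-8,"fingers":1.7},{"dx":0,"dy":0,"dz":0,"rx":0,"ry":0,"rz":-6,"fingers":1.7}]'|egrep 'tool|force'
python3 -c '
from h import *
goal((.4715,.033,.125),-5); print(read_state()["moment"],read_state()["q"].round(1))'
```

```text
tool_pos: [0.472, 0.0336, 0.1272]
ft_force: [0.2, 0.3, 1.1]
tool_pos: [0.4719, 0.0337, 0.1269]
ft_force: [0.1, -0.2, 0.5]
shift cm [-0.04 -0.07 -0.19] rot deg [-0.18  0.29 -6.15] | 6.2
[-0.03426265  0.00497734 -0.01698961]
tool_pos: [0.4717, 0.0337, 0.1265]
ft_force: [-0.6, -0.6, -1.0]
shift cm [-0.02 -0.07 -0.15] rot deg [-0.13  0.29 17.67] | 17.7
[ 0.03704937 -0.00331168 -0.04054485] [ 14.9   4.8 -25.3 114.4   2.3  60.9 -34. ]
```

```bash

python3 -m jog '[{"dx":0,"dy":0,"dz":0,"rx":0,"ry":0,"rz":-8,"fingers":1.7},{"dx":0,"dy":0,"dz":0,"rx":0,"ry":0,"rz":-5,"fingers":1.7}]'|egrep 'force'
python3 -c '
from h import *
goal((.4715,.033,.125),-5); print(read_state()["moment"])'
python3 -m jog '[{"dx":0,"dy":0,"dz":0,"rx":0,"ry":0,"rz":-5,"fingers":1.7},{"dx":0,"dy":0,"dz":0,"rx":0,"ry":0,"rz":-5,"fingers":1.7}]'|egrep 'force'
python3 - <<'E'
from h import *
goal((.4715,.033,.125),-5); print(read_state()["moment"])
c=snap("wrist","w12"); P=cloud(c).reshape(-1,3); I=c["image"].astype(int).reshape(-1,3)
m=(I[:,2]>100)&(I[:,2]-I[:,0]>60)&(np.hypot(P[:,0]-.4715,P[:,1]-.033)<.075)&(P[:,2]>.09); Q=P[m]
T=Q[Q[:,2]<.135]; A=np.c_[T[:,:2]-[.4715,.033],np.ones(len(T))]; print("plane",np.linalg.lstsq(A,T[:,2],rcond=None)[0].round(4))
bar(c,(.4715,.033),.07,.14,.16)
E
```

```text
ft_force: [-0.2, -0.4, -0.6]
shift cm [-0.   -0.08 -0.13] rot deg [-0.09  0.3  31.83] | 31.8
[ 0.02512469  0.01378848 -0.01503182]
ft_force: [0.3, -0.7, 1.8]
shift cm [-0.01 -0.09 -0.11] rot deg [-0.07  0.31 42.86] | 42.9
[-0.0413224  -0.12981135  0.12836657]
plane [ 0.0056 -0.0012  0.114 ]
5360 [473.   31.7] [58.8 37.5] 75.1 z [0.1426 0.1492 0.1561]
```

```bash

python3 -m jog '[{"dx":0,"dy":0,"dz":0,"rx":0,"ry":0,"rz":-5,"fingers":1.7},{"dx":0,"dy":0,"dz":0,"rx":0,"ry":0,"rz":-5,"fingers":1.7}]'|egrep 'force|open'
python3 -c '
from h import *
goal((.4715,.033,.125),-5); print(read_state()["moment"])'
python3 -m jog '[{"dx":0,"dy":0,"dz":0,"rx":0,"ry":0,"rz":-5,"fingers":1.7},{"dx":0,"dy":0,"dz":0,"rx":0,"ry":0,"rz":-4,"fingers":1.7}]'|egrep 'force|open'
python3 - <<'E'
from h import *
goal((.4715,.033,.125),-5); print(read_state()["moment"])
c=snap("wrist","w13"); P=cloud(c).reshape(-1,3); I=c["image"].astype(int).reshape(-1,3)
m=(I[:,2]>100)&(I[:,2]-I[:,0]>60)&(np.hypot(P[:,0]-.4715,P[:,1]-.033)<.075)&(P[:,2]>.09); Q=P[m]
T=Q[Q[:,2]<.135]; A=np.c_[T[:,:2]-[.4715,.033],np.ones(len(T))]; print("plane",np.linalg.lstsq(A,T[:,2],rcond=None)[0].round(4))
E
```

```text
ft_force: [-0.2, 0.3, 0.8]
opening: 0.0172
shift cm [-0.11 -0.13 -0.15] rot deg [-0.06  0.48 53.44] | 53.4
[ 0.13465587 -0.19813069  2.37839855]
ft_force: [-1.2, -5.6, 2.1]
opening: 0.0179
shift cm [-0.13 -0.16 -0.18] rot deg [ 0.21  0.71 62.1 ] | 62.1
[-0.77265954  0.11352438  7.00973225]
plane [ 0.0096 -0.0002  0.1141]
```

Firm stop reached at 7 N m. I relax, open, rise and look.

```bash

python3 -m jog '[{"dx":0,"dy":0,"dz":0,"rx":0,"ry":0,"rz":6,"fingers":1.8},{"dx":0,"dy":0,"dz":0,"rx":0,"ry":0,"rz":4,"fingers":3},{"dx":0,"dy":0,"dz":0,"rx":0,"ry":0,"rz":0,"fingers":6},{"dx":0,"dy":0,"dz":0,"rx":0,"ry":0,"rz":0,"fingers":7}]'|egrep 'force|open'
python3 -m jog '[{"dx":0,"dy":0,"dz":2,"rx":0,"ry":0,"rz":0,"fingers":7},{"dx":0,"dy":0,"dz":4,"rx":0,"ry":0,"rz":0,"fingers":7},{"dx":0,"dy":0,"dz":4,"rx":0,"ry":0,"rz":0,"fingers":7},{"dx":0,"dy":0,"dz":3,"rx":0,"ry":0,"rz":0,"fingers":7},{"dx":0,"dy":-3,"dz":1,"rx":0,"ry":0,"rz":0,"fingers":7}]'|egrep 'tool|force|open'
python3 - <<'E'
from h import *
print(read_state()["moment"],read_state()["clock"])
c=snap("wrist","w14",s=1.2); P=cloud(c).reshape(-1,3); I=c["image"].astype(int).reshape(-1,3)
m=(I[:,2]>100)&(I[:,2]-I[:,0]>60)&(np.hypot(P[:,0]-.4715,P[:,1]-.033)<.075)&(P[:,2]>.09); Q=P[m]
T=Q[Q[:,2]<.135]; A=np.c_[T[:,:2]-[.4715,.033],np.ones(len(T))]; print("plane",np.linalg.lstsq(A,T[:,2],rcond=None)[0].round(4)); bar(c,(.4715,.033),.07,.14,.16)
bar(c,(.4715,.033),.075,.108,.122)
t=snap("top","t14")
for g in((.512,.389),(.512,.253)): bar(t,g,.06,.06,.1)
E
```

```text
ft_force: [-0.2, 0.1, 0.4]
opening: 0.058
tool_pos: [0.4702, 0.008, 0.2695]
ft_force: [0.9, -0.2, -0.4]
opening: 0.0698
[ 0.03693805 -0.04494217  0.05118866] 30.1
plane [-0.0004 -0.0012  0.1137]
1074 [470.4  32.9] [60.1 12.3] 55.2 z [0.1454 0.1489 0.1503]
11178 [470.6  33.1] [117.4 117.2] 74.6 z [0.1123 0.1137 0.1152]
104 [515.3 390.1] [65.2 13.9] 89.4 z [0.0724 0.0936 0.0991]
104 [513.4 255.1] [63.5 12.5] 89.1 z [0.0722 0.0932 0.0987]
```

View pics/t14.png

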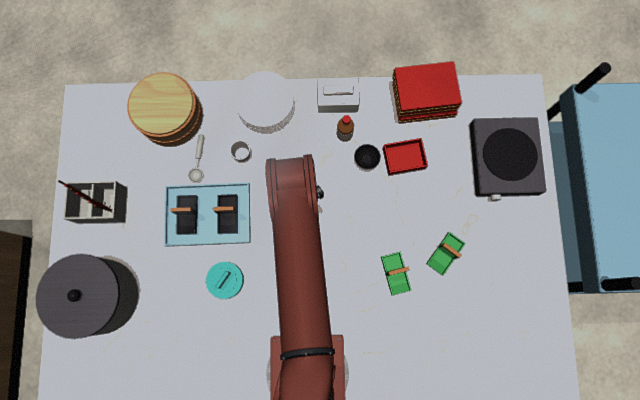

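```bash
python3 -c '
from plant import *
print(hand_in())'
```

```text
the job is handed in; nothing more can be done
None
```

I handed the job in at about 30 s on the robot's clock; the hand-in gives no verdict, but my last checks all came out right.

- **Sweets:** The first dish held two sweets and the second held one. I tipped both over the jar. All three showed inside it after the second pour, and I saw none spilled.
- **Dishes:** Both stand empty in the blue tray at about (0.514, 0.390) and (0.513, 0.255). Their handle tops measured about 93–94 mm, against 97 mm expected if they sit flat on the tray floor. That is a little low but within the top camera's error.
- **Lid:** I turned it backwards until it dropped, at about 90 mm, then screwed it clockwise to a firm stop at about 7 N m. Its top then measured level (within 0.002 rad) at 113.7 mm, so its origin is about 85.7 mm above the counter. The same camera read about 1 mm high on the lid while it lay on the counter, so the true figure is nearer 84.7–85 mm. Its centre was within about 1 mm of the jar's.
- **Everything else:** In the last top view nothing else looked out of place, though I did not measure those positions. The gripper is open and clear of everything.

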